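# Clock the flatted antenna feed-through core in the V nest and stack its insulators

### The job

Build up the antenna feed-through: put the flanged core upright on the V nest, pressed into the V, and roll it round against the walls until you feel its flat drop in flush on the long wall while its round edge still touches the short wall. Only then thread the white insulator rings that are on the bench onto its post, the widest first and the narrowest last, and finally the brass collar, each fully home, with the flat still flush at the end. Leave the other things on the bench where they are.

Things in the scene. Friction and masses are not known exactly. Their poses are not given: they have to be found in the camera images.
- nest: Fixed V nest: dark steel deck plate about 152 x 158 mm, top at z = 12 mm, with two low steel walls square to each other, a V opening towards the robot (turned up to 25 deg). Origin: bench plane, below where the core's axis must end. +x points square at the long wall, -y square at the short wall. Round edge on both walls (flat not found): core at x = -7 mm, y = 0; flat dropped in: x = 0, y = 0.
- long_wall (a point): Middle of the long wall's inner face, at half its height. Wall 110 mm long, 14 mm tall above the deck, 16 mm thick. In the nest's frame: inner face at x = +48 mm, from y = -50 to +60 mm.
- short_wall (a point): Middle of the short wall's inner face, at half its height. Wall 50 mm long, 14 mm tall above the deck, 16 mm thick. In the nest's frame: inner face at y = -55 mm, from x = -27 to +23 mm.
- core: Loose core, 0.65 kg +-20 %, starts upright: aluminium flange 110 mm diameter, 12 mm thick, one flat cut on its rim (48 mm from the axis instead of 55, 54 mm wide), and a brass post 22 mm diameter up from its centre to 82 mm above the underside (last 4 mm bevelled to 16 mm). Lift and turn it by the post. Origin: centre of the underside. +x square out of the flat, +z up the post.
- ring_large: Widest white ceramic insulator ring: 66 mm outside, 28 mm bore, 12 mm thick, lying flat. Origin: centre of its underside, z up. May be absent (None).
- ring_medium: Middle white ceramic ring: 56 mm outside, 28 mm bore, 12 mm thick. Origin: centre of its underside. May be absent.
- ring_small: Narrowest white ceramic ring: 46 mm outside, 28 mm bore, 12 mm thick. Origin: centre of its underside. May be absent. At least two of the three rings are always there.
- collar: Brass clamp collar: 40 mm outside, 27 mm bore, 16 mm tall, standing flat. Origin: centre of its underside. Always there.
- handheld: Bystander: black handheld radio lying on its back, 120 x 56 x 34 mm with a 110 mm rubber aerial along its +x. Origin: centre of the case's underside.
- driver: Bystander: green-handled screwdriver 200 mm long lying on the bench; origin near its middle, blade along +x.
- spool: Bystander: grey spool 60 mm in diameter, 36 mm tall. Origin: centre of its underside.
- flux: Bystander: white bottle 40 mm in diameter, 90 mm tall. Origin: centre of its underside.
- meter: Bystander: black multimeter lying flat, 160 x 85 x 35 mm, dial up. Origin: centre of its underside.
- speaker_mic: Bystander: black hand microphone, 85 x 55 x 30 mm. Origin: centre of its underside.
Not all that is in view belongs to the job. What is shaped like the ring_small but blue is not meant.

How it is judged:
On the way, in this order (a step that is already met when the one before it is completed fails the run):
1. the core stands in the V with its flat flush on the long wall, before any ring is threaded (x of core in the frame of nest between -0.0025 and 0.0025 m and y of core in the frame of nest between -0.0025 and 0.0025 m and z of core in the frame of nest between 0.0095 and 0.0145 m and angle between the x axis of core and the x axis of nest, either way round below 0.052 rad and angle between core's own z axis and vertical below 0.04 rad), for 0.3 s.
2. the widest ring is home on the seated core (horizontal distance between ring_large and core below 0.0045 m and z of ring_large in the frame of core between 0.0095 and 0.0145 m and angle between ring_large's own z axis and vertical below 0.06 rad), for 0.2 s.
3. the middle ring is home (horizontal distance between ring_medium and core below 0.0045 m and z of ring_medium in the frame of core between 0.0095 and 0.0265 m and angle between ring_medium's own z axis and vertical below 0.06 rad and z of ring_medium in the frame of ring_large above 0.0095 m), for 0.2 s.
4. the narrowest ring is home (horizontal distance between ring_small and core below 0.0045 m and z of ring_small in the frame of core between 0.0095 and 0.0385 m and angle between ring_small's own z axis and vertical below 0.06 rad and z of ring_small in the frame of ring_large above 0.0095 m and z of ring_small in the frame of ring_medium above 0.0095 m), for 0.2 s.
5. the brass collar is home on top (horizontal distance between collar and core below 0.0045 m and z of collar in the frame of core between 0.0095 and 0.0505 m and angle between collar's own z axis and vertical below 0.06 rad and z of collar in the frame of ring_large above 0.0095 m and z of collar in the frame of ring_medium above 0.0095 m and z of collar in the frame of ring_small above 0.0095 m), for 0.2 s.
At the end, for the whole second after the job is handed in: The core stands upright on the nest's deck with its flat flush on the long wall (within 3 degrees, its axis within 2.5 mm of the seat both ways); every ring that was there is on the post, level and fully home, in order widest to narrowest upwards, with the collar on top; all at rest (all of step 1 and all of step 2 and all of step 3 and all of step 4 and all of step 5 and linear speed of each of ring_large, ring_medium, ring_small, collar, core below 0.01 m/s); the robot touches nothing.
It fails at once if another thing on the bench is moved more than 3 cm (distance of any of handheld, driver, spool, flux, meter, speaker_mic from where it was at the start of the episode above 0.03 m).
Of ring_large, ring_medium, ring_small only 2 to 3 are there at a start; the rules pass over those that are not, and their reading is None.
At some moment in a run one of ring_large, ring_medium, ring_small, collar may be knocked a few centimetres aside while the robot is not near it.
Once in a run the grip may slacken for a moment while it holds something.
It also fails if it takes over 210 s, if anything falls off the work surface, if the arm or the gripper's body presses on something with over 40 N, if the wrist force passes 120 N, or if a joint passes its speed limit or range.

### The arm

A 7-joint arm with a two-finger parallel gripper is mounted at the origin on the work surface. World frame = base frame: x ahead of the robot, y to its left, z up, the work surface at z = 0. Lengths are in m, angles in rad, forces in N, time in s.
With the tool pointing down it reaches from about 0.4 to 0.875 m from the base axis. Payload 19.3 kg.
Tool frame: the origin (TCP) lies between the finger pads; the fingertips stand 19 mm ahead of it and the grasp point (between the pads) is the TCP; z points along the fingers, y is the direction in which the jaws open and shut (so a half turn about z gives the same grasp; the last joint's range is limited). The gripper opens to 85 mm and grips with 20 to 120 N. Pads are 22 mm wide; open, the fingers measure 114 mm over their backs; the gripper's body (76 mm by 85 mm) begins 54 mm behind the grasp point. The pads swing forward as they close: fully open they stand 13 mm farther back than shut.
Start: joints at [1.155, 0.521, -0.036, 1.599, 0.021, 1.021, -0.113], TCP at [0.212, -0.588, 0.25] pointing down, gripper open.
Joint ranges: [-2.91, 2.91], [-0.3, 2.13], [-1.5, 1.42], [0.17, 2.43], [-1.26, 4.41], [0.16, 1.93], [-2.52, 2.52]. Speed limits (rad/s): [1.89, 1.89, 2.39, 2.39, 3.01, 3.01, 3.01].

### API

Orientations are given as [roll, pitch, yaw] about the fixed x, y, z axes, in that order (R = Rz(yaw) Ry(pitch) Rx(roll)).
In Python, from workcell import status, imaging, bot gives the robot as it stands.
- The arm moves only by the shell command python3 -m handwheel 'ROWS' [FORCE]. ROWS is JSON, a list of rows, each an object with "offset": the shift along the tool's x, y, z in mm, a list of three; "rot": the turn, a rotation vector about the tool's x, y, z in degrees, a list of three; "claw": the opening, from -1 (shut) to 1 (fully open). A call has 1 to 12 rows; each row shifts and turns the commanded pose from where the row before left it, along the tool's axes as they then stand; what a row does not reach is not made up. A row lasts 1/10 s, in which the tool goes at most 50 mm and 8.59 degrees, less where a joint would pass 70% of its speed; a pose out of reach is approached as far as the arm can. A call is refused whole if a number of a shift passes 50 or a number of a turn 8.59, either way. A call with a gripper value outside its range is refused whole. The fingers move at their own pace and stop on an object; FORCE is the grip in N (left out, the last holds). Time passes only in rows, so rows that do not move let the fingers close. It gives the time, the measured TCP pose, the force and the opening at its end, in the units of the state.
- status.observe(): the state, without advancing time (a new reading comes with each control period).
- imaging.grab_frame(name): name is "scene" or "top"; returns a dict with "color" (384x512x3 uint8, red, green, blue), "range_z" (384x512 float32, m along the optical axis (not along the pixel's ray), 0 where there is no reading), "fx", "fy", "cx", "cy" (pixels), "camera_from_world" (4x4, takes a point from world to camera coordinates). Camera axes: x right, y down, z forward; pixel columns grow to the right and rows downward; lengths in m; the calibration is good to about 2 mm. A picture is of the moment at which its call begins.
- bot.job_done(): hands the job in, once; it reports no verdict.
Trained networks look in the newest picture that a camera, given by its name, has taken for a name from the list of things; names that differ only in an ending like _2 or _b are one class to them, and where a whole thing is asked for, a point or a joint stands for the part that bears it (a point fixed in the world has none). Each returns a list of dicts, best first, with "conf" (0 to 1); they miss things now and then, are a little off and sometimes report something else, mostly with a low value. They report only what shows in the picture. A call takes as long as a camera call. They do not tell look-alikes from the thing itself.
- imaging.regions_of(thing, camera): "region" (384x512 bool, what is visible of it) and "box" ([centre column, centre row, width, height] in pixels, round what is visible of it).
- imaging.mark_of(thing, camera): "uv" ([column, row] in pixels: a listed point, or the origin of a listed thing).
The state is a dict: "clock": time; "qpos": joint angles; "qd": joint speeds; "joint_efforts": joint torques, N m; "position": TCP position; "tool_rot": TCP orientation; "force": force on the tool from outside, world axes, zero at the start; "moment": the same for the moment, N m; "grip_width": finger opening in m.
Only numpy, scipy, OpenCV 4.12 (cv2) and the standard library are available. Lean on these libraries where they do the work, as an engineer would, in place of code of your own. Each camera call takes 0.05 s, during which the arm holds its last target.

## Working session

There is one attempt and no reset: what is moved stays moved. The work goes in short steps, Python scripts to look and compute and a shell command to move; the robot and the scene stay as the last step left them, time stands still between calls to the robot, and variables do not carry over. Pictures are saved under pics/ and viewed, and the job is handed in when it is done.

```bash
ls; mkdir -p pics
cat > h.py <<'E'
import numpy as np, cv2
from workcell import status, imaging, bot
def save(f,name): cv2.imwrite('pics/'+name+'.png', cv2.cvtColor(f['color'],cv2.COLOR_RGB2BGR))
def unproj(f,u,v,d):
    T=np.linalg.inv(f['camera_from_world'])
    p=np.stack([(u-f['cx'])/f['fx']*d,(v-f['cy'])/f['fy']*d,d,np.ones_like(d)],-1)
    return (p@T.T)[...,:3]
def cloud(f):
    v,u=np.mgrid[0:384,0:512].astype(float)
    return unproj(f,u,v,f['range_z'].astype(float))
E
python3 - <<'E'
from h import *
s=status.observe(); print({k:np.round(v,3).tolist() for k,v in s.items()})
for c in ['scene','top']:
    f=imaging.grab_frame(c); save(f,c+'0'); print(c,f['fx'],np.round(np.linalg.inv(f['camera_from_world']),3).tolist())
    P=cloud(f)
    for n in ['nest','core','ring_large','ring_medium','ring_small','collar','handheld','driver','spool','flux','meter','speaker_mic']:
        for r in imaging.regions_of(n,c)[:3]:
            m=r['region']&(f['range_z']>0); q=P[m]
            print(n,round(r['conf'],2),np.round(r['box'],0).tolist(),'med',np.round(np.median(q,0),3).tolist() if len(q) else None,'zmax',np.round(np.percentile(q[:,2],95),3) if len(q) else '')
E
```

```text
pics
{'clock': 0.0, 'qpos': [1.155, 0.522, -0.036, 1.6, 0.021, 1.021, -0.113], 'qd': [0.0, 0.001, 0.001, 0.001, -0.001, -0.0, 0.0], 'joint_efforts': [0.001, -92.71, 1.98, -36.994, 0.018, 0.008, -0.0], 'position': [0.212, -0.588, 0.25], 'tool_rot': [-3.14, 0.0, 0.346], 'force': [-0.297, -0.046, -0.741], 'moment': [-0.073, 0.032, 0.019], 'grip_width': 0.086}
scene 380.49168094106096 [[0.841, 0.447, -0.303, 0.885], [0.54, -0.683, 0.492, -0.508], [0.013, -0.578, -0.816, 0.92], [0.0, 0.0, 0.0, 1.0]]
nest 0.87 [259.0, 211.0, 57.0, 53.0] med [0.577, 0.014, 0.011] zmax 0.025
core 0.59 [264.0, 137.0, 37.0, 33.0] med [0.438, 0.263, 0.01] zmax 0.067
core 0.57 [260.0, 210.0, 54.0, 49.0] med [0.578, 0.015, 0.011] zmax 0.025
ring_large 0.91 [194.0, 296.0, 30.0, 27.0] med [0.583, -0.287, 0.01] zmax 0.013
ring_large 0.36 [264.0, 137.0, 34.0, 30.0] med [0.437, 0.264, 0.01] zmax 0.067
ring_large 0.24 [327.0, 186.0, 16.0, 18.0] med [0.703, 0.186, 0.033] zmax 0.036
ring_medium 0.64 [144.0, 312.0, 26.0, 26.0] med [0.506, -0.386, 0.01] zmax 0.013
ring_small 0.71 [92.0, 281.0, 36.0, 25.0] med [0.347, -0.40
[... 1601 characters left out ...]
.01] zmax 0.016
ring_small 0.18 [177.0, 181.0, 7.0, 10.0] med [0.59, 0.287, 0.013] zmax 0.02
collar 0.45 [177.0, 181.0, 8.0, 12.0] med [0.586, 0.288, 0.013] zmax 0.02
handheld 0.94 [315.0, 132.0, 64.0, 17.0] med [0.753, -0.17, 0.033] zmax 0.039
driver 0.76 [253.0, 134.0, 41.0, 11.0] med [0.742, -0.02, 0.021] zmax 0.029
driver 0.56 [250.0, 182.0, 62.0, 58.0] med [0.572, 0.02, 0.012] zmax 0.026
spool 0.78 [203.0, 149.0, 17.0, 20.0] med [0.697, 0.189, 0.035] zmax 0.041
flux 0.52 [374.0, 155.0, 14.0, 13.0] med [0.653, -0.413, 0.059] zmax 0.092
flux 0.42 [202.0, 147.0, 17.0, 18.0] med [0.697, 0.19, 0.035] zmax 0.041
speaker_mic 0.83 [373.0, 242.0, 27.0, 24.0] med [0.338, -0.399, 0.029] zmax 0.035
```

Run:
```python
import cv2
a=cv2.imread('pics/scene0.png');b=cv2.imread('pics/top0.png')
cv2.imwrite('pics/scene0b.png',cv2.resize(a[90:384,50:410],None,fx=2.2,fy=2,interpolation=cv2.INTER_CUBIC)[:600])
cv2.imwrite('pics/top0b.png',cv2.resize(b[90:300,130:410],None,fx=2.8,fy=2.8,interpolation=cv2.INTER_CUBIC))
```

```text
(no output)
```

View pics/scene0b.png

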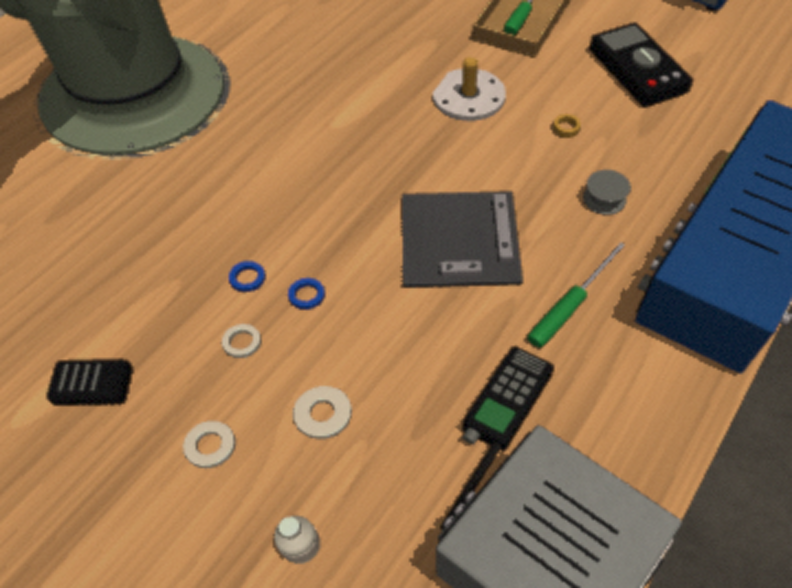

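View pics/top0b.png

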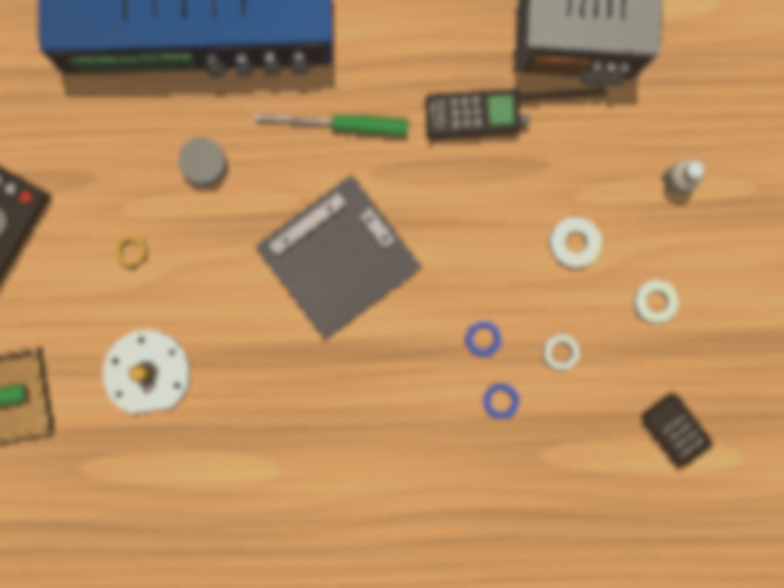

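```bash
cat > fit.py <<'E'
from h import *
from scipy.optimize import minimize
SS=4
def proj(f,P):
    C=f['camera_from_world']; q=P@C[:3,:3].T+C[:3,3]
    return np.stack([f['fx']*q[:,0]/q[:,2]+f['cx'],f['fy']*q[:,1]/q[:,2]+f['cy']],-1)
t=np.linspace(0,2*np.pi,72,endpoint=False)
def circ(x,y,r,z): return np.stack([x+r*np.cos(t),y+r*np.sin(t),np.full(72,z)],-1)
def fill(img,uv,o,val,hull=True):
    p=((uv-o+0.5)*SS-0.5)
    if hull: p=cv2.convexHull(p.astype(np.float32))[:,0]
    cv2.fillPoly(img,[np.round(p*16).astype(np.int32)],val,shift=4)
def win(f,c,half):
    uv=proj(f,np.array([c]))[0]; u0,v0=np.floor(uv-half).astype(int); return np.array([u0,v0]),2*half
def down(img,n): return cv2.resize(img,(n,n),interpolation=cv2.INTER_AREA)
def ring_r(f,o,n,x,y,ro,ri,z0,h):
    a=np.zeros((n*SS,n*SS),np.float32); 
    fill(a,np.vstack([proj(f,circ(x,y,ro,z0)),proj(f,circ(x,y,ro,z0+h))]),o,1.)
    b=np.zeros_like(a);c=np.zeros_like(a)
    fill(b,proj(f,circ(x,y,ri,z0)),o,1.);fill(c,proj(f,circ(x,y,ri,z0+h)),o,1.)
    return down(a*(1-b*c),n)
def flat_pts(x,y,yaw,r,fl,z):
    a=np.linspace(0,2*np.pi,361)
    p=np.stack([np.minimum(r*np.cos(a),fl),r*np.sin(a)],-1)
    c,s=np.cos(yaw),np.sin(yaw)
    return np.stack([x+c*p[:,0]-s*p[:,1],y+s*p[:,0]+c*p[:,1],np.full(361,z)],-1)
def core_r(f,o,n,x,y,yaw,z0=0.):
    a=np.zeros((n*SS,n*SS),np.float32)
    fill(a,np.vstack([proj(f,flat_pts(x,y,yaw,.055,.048,z)) for z in(z0,z0+.012)]),o,1.)
    fill(a,np.vstack([proj(f,circ(x,y,.011,z0)),proj(f,circ(x,y,.011,z0+.078)),proj(f,circ(x,y,.008,z0+.082))]),o,1.)
    return down(a,n)
def crop(f,o,n,key):
    c=f['color'].astype(np.float32)[o[1]:o[1]+n,o[0]:o[0]+n]
    return key(c)
def cost(A,B): # linear-fit residual
    a=A.ravel()-A.mean(); b=B.ravel()-B.mean()
    return 1-abs(a@b)/(np.linalg.norm(a)*np.linalg.norm(b)+1e-9)
sat=lambda c: c[...,0]-c[...,2]   # wood is orange: R-B large
def fitring(f,x,y,ro,ri,h,z0=0.,key=sat,half=16):
    o,n=win(f,[x,y,z0],half); I=crop(f,o,n,key)
    g=lambda p: cost(I,ring_r(f,o,n,p[0],p[1],ro,ri,z0,h))
    r=minimize(g,[x,y],method='Nelder-Mead',options=dict(initial_simplex=[[x,y],[x+.006,y],[x,y+.006]],xatol=1e-4,fatol=1e-5))
    return r.x,r.fun
E
python3 - <<'E'
from fit import *
F={c:imaging.grab_frame(c) for c in('scene','top')}
import pickle; pickle.dump(F,open('F0.pkl','wb'))
# approx small: scene px(159.5,260)
f=F['scene'];P=cloud(f);print(P[257,160],P[260,154],P[260,166])
for nm,x,y,ro,ri,h in [('L',.581,-.287,.033,.014,.012),('M',.504,-.385,.028,.014,.012),('S',.46,-.265,.023,.014,.012),('C',.589,.287,.02,.0135,.016)]:
    for c in F:
        key=sat if nm!='C' else (lambda q:q[...,1]-0*q[...,0])
        print(nm,c,fitring(F[c],x,y,ro,ri,h,key=key))
for c in F:
    f=F[c];o,n=win(f,[.437,.265,.03],30);I=crop(f,o,n,sat)
    res=[]
    for y0 in np.arange(0,360,30):
        yw=np.radians(y0)
        g=lambda p: cost(I,core_r(f,o,n,*p))
        x0=np.array([.437,.265,yw]);r=minimize(g,x0,method='Nelder-Mead',options=dict(initial_simplex=[x0,x0+[.006,0,0],x0+[0,.006,0],x0+[0,0,.3]],xatol=1e-4,fatol=1e-6))
        res.append((round(r.fun,4),np.round(r.x[:2],4).tolist(),round(np.degrees(r.x[2])%360,1)))
    res.sort();print(c,res[:4])
    cv2.imwrite(f'pics/core_{c}.png',cv2.resize(cv2.cvtColor(f['color'][o[1]:o[1]+n,o[0]:o[0]+n],cv2.COLOR_RGB2BGR),None,fx=9,fy=9,interpolation=cv2.INTER_CUBIC))
    o,n=win(f,[.578,.015,.03],42)
    cv2.imwrite(f'pics/nest_{c}.png',cv2.resize(cv2.cvtColor(f['color'][o[1]:o[1]+n,o[0]:o[0]+n],cv2.COLOR_RGB2BGR),None,fx=6,fy=6,interpolation=cv2.INTER_CUBIC))
E
python3 -c "
import cv2,numpy as np
cv2.imwrite('pics/a.png',np.hstack([cv2.resize(cv2.imread('pics/core_scene.png'),(400,400)),cv2.resize(cv2.imread('pics/core_top.png'),(400,400))]))
cv2.imwrite('pics/b.png',np.hstack([cv2.resize(cv2.imread('pics/nest_scene.png'),(400,400)),cv2.resize(cv2.imread('pics/nest_top.png'),(400,400))]))"
```

```text
[ 0.43375207 -0.25063321 -0.00368747] [ 0.43332155 -0.26977837  0.01055949] [ 0.45911019 -0.25240557  0.00955714]
L scene (array([ 0.58373072, -0.28584217]), np.float64(0.027540147304534912))
L top (array([ 0.5831985, -0.2859308]), np.float64(0.026285290718078613))
M scene (array([ 0.50431808, -0.38514882]), np.float64(0.03255724906921387))
M top (array([ 0.50341227, -0.38547591]), np.float64(0.03452938795089722))
S scene (array([ 0.44301792, -0.26107486]), np.float64(0.04260498285293579))
S top (array([ 0.44229379, -0.2608741 ]), np.float64(0.05520051717758179))
C scene (array([0.58991344, 0.28327106]), np.float64(0.15334272384643555))
C top (array([0.58508211, 0.28618625]), np.float64(0.29152047634124756))
scene [(np.float64(0.2191), [0.4315, 0.2701], np.float64(187.6)), (np.float64(0.2191), [0.4316, 0.2701], np.float64(187.1)), (np.float64(0.2191), [0.4316, 0.2701], np.float64(188.0)), (np.float64(0.2292), [0.4333, 0.269], np.float64(314.4))]
top [(np.float64(0.0397), [0.4308, 0.2719], np.float64(187.7)), (np.float64(0.0398), [0.4309, 0.2721], np.float64(188.4)), (np.float64(0.0403), [0.4311, 0.2722], np.float64(189.2)), (np.float64(0.048), [0.4327, 0.2721], np.float64(357.3))]
```

View pics/a.png

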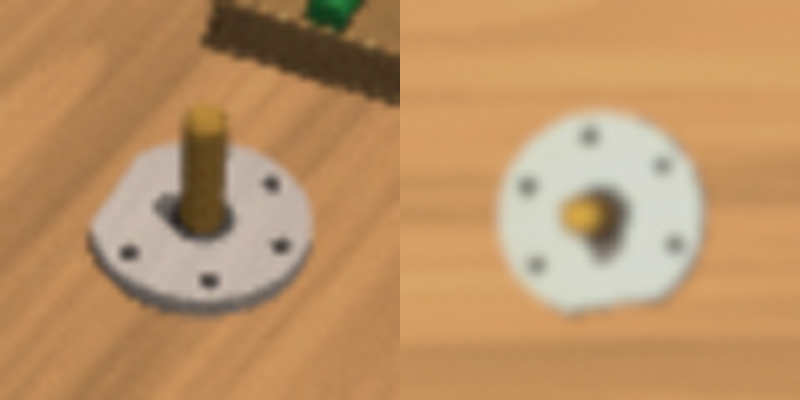

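View pics/b.png

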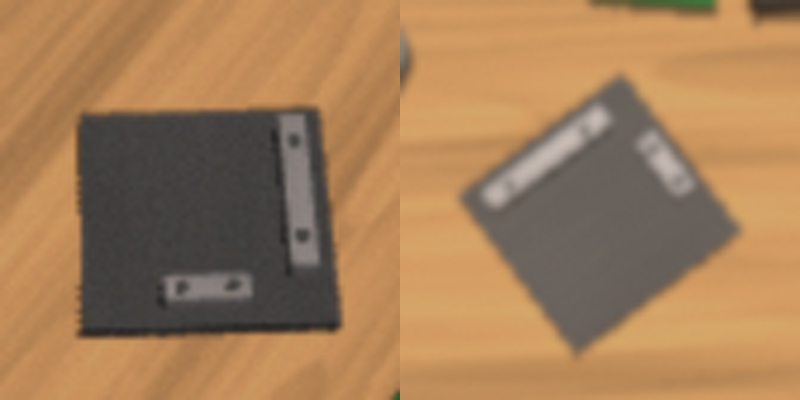

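```bash
cat >> fit.py <<'E'
def core_r2(f,o,n,x,y,yaw,z0=0.):
    a=np.zeros((n*SS,n*SS),np.float32)
    fill(a,np.vstack([proj(f,flat_pts(x,y,yaw,.055,.048,z)) for z in(z0,z0+.012)]),o,1.)
    fill(a,np.vstack([proj(f,circ(x,y,.011,z0+.012)),proj(f,circ(x,y,.011,z0+.078)),proj(f,circ(x,y,.008,z0+.082))]),o,0.)
    return down(a,n)
def box(f,a,o,x,y,yaw,b,z0,z1,val):
    c,s=np.cos(yaw),np.sin(yaw)
    pts=np.array([[x+c*X-s*Y,y+s*X+c*Y,z] for X in b[:2] for Y in b[2:] for z in (z0,z1)])
    fill(a,proj(f,pts),o,val)
LW=(.048,.064,-.05,.06);SW=(-.027,.023,-.071,-.055)
def fitcore(f,x,y,yaw,z0=0.,key=sat,half=30):
    o,n=win(f,[x,y,z0+.03],half);I=crop(f,o,n,key)
    best=None
    for d in (-.3,0,.3):
        x0=np.array([x,y,yaw+d]);r=minimize(lambda p:cost(I,core_r2(f,o,n,*p,z0=z0)),x0,method='Nelder-Mead',options=dict(initial_simplex=[x0,x0+[.006,0,0],x0+[0,.006,0],x0+[0,0,.3]],xatol=1e-4,fatol=1e-6))
        if best is None or r.fun<best.fun: best=r
    return best.x[:2],np.degrees(best.x[2]),best.fun
E
python3 - <<'E'
from fit import *
import pickle; F=pickle.load(open('F0.pkl','rb'))
for c in F:
    print(c,'core',fitcore(F[c],.431,.272,np.radians(188)))
    f=F[c]; o,n=win(f,[.578,.015,.012],40); I=crop(f,o,n,lambda q:q.mean(-1))
    M=crop(f,o,n,sat); m=(M<30).astype(np.float32)   # nest pixels
    m=cv2.erode(m,np.ones((3,3)))
    res=[]
    for yd in (24,32,40):
        def g(p):
            a=np.zeros((n*SS,n*SS),np.float32)
            box(f,a,o,*p,LW,.026,.026,1.);box(f,a,o,*p,SW,.026,.026,1.)
            R=down(a,n); w=m>0
            return cost(I[w],R[w])
        for dx in (-.01,.01):
            x0=np.array([.59+dx,.02,np.radians(yd)])
            r=minimize(g,x0,method='Nelder-Mead',options=dict(initial_simplex=[x0,x0+[.01,0,0],x0+[0,.01,0],x0+[0,0,.2]],xatol=1e-4,fatol=1e-6,maxiter=600))
            res.append((r.fun,np.round(r.x[:2],4),np.degrees(r.x[2])))
    res.sort(key=lambda q:q[0]);print(c,res[:2])
    # collar, brass colour: try several keys
    for k in (lambda q:q[...,1],lambda q:q[...,0],lambda q:q[...,2],lambda q:q[...,0]-q[...,1]):
        print('C',fitring(f,.588,.285,.02,.0135,.016,key=k,half=10))
E
```

```text
scene core (array([0.43088619, 0.27110768]), np.float64(187.90360693632843), np.float64(0.2179015874862671))
scene [(np.float64(0.0567551851272583), array([0.573 , 0.0225]), np.float64(35.2843537927363)), (np.float64(0.0567551851272583), array([0.5731, 0.0224]), np.float64(35.290514049664736))]
C (array([0.58985025, 0.28337133]), np.float64(0.15069729089736938))
C (array([0.58999744, 0.28331598]), np.float64(0.1431560516357422))
C (array([0.5893952 , 0.28615797]), np.float64(0.0730358362197876))
C (array([0.58944424, 0.28425574]), np.float64(0.13111919164657593))
top core (array([0.43010233, 0.27227529]), np.float64(185.42029439755473), np.float64(0.022736966609954834))
top [(np.float64(0.0332791805267334), array([0.573 , 0.0227]), np.float64(35.208023550628376)), (np.float64(0.0332791805267334), array([0.5731, 0.0226]), np.float64(35.21966469356086))]
C (array([0.58561695, 0.28604354]), np.float64(0.21405839920043945))
C (array([0.58509573, 0.2868853 ]), np.float64(0.11828619241714478))
C (array([0.58786381, 0.28760497]), np.float64(0.09851706027984619))
C (array([0.58601691, 0.28689644]), np.float64(0.16117733716964722))
```

```bash
cat > go.py <<'E'
import sys
from h import *
from scipy.spatial.transform import Rotation as R
def tgt(x,y,z,yawdeg):
    s=status.observe(); p=np.array(s['position']); Rm=R.from_euler('xyz',s['tool_rot'])
    d=Rm.inv().apply(np.array([x,y,z])-p)*1000
    G=R.from_euler('xyz',[np.pi,0,np.radians(yawdeg)])
    rv=np.degrees((Rm.inv()*G).as_rotvec())
    print('t',round(s['clock'],1),'pos',np.round(p,4),'rpy',np.round(np.degrees(s['tool_rot']),1),'q',np.round(s['qpos'],2),'F',np.round(s['force'],1),'w',round(s['grip_width'],4))
    print('tool offset mm',np.round(d,1),'n',round(np.abs(d).max()/50,1),'rot',np.round(rv,2),'n',round(np.abs(rv).max()/8.59,1))
if __name__=='__main__': tgt(*map(float,sys.argv[1:5]))
E
python3 -m handwheel '[{"offset":[0,0,0],"rot":[0,0,-8.3],"claw":1},{"offset":[0,0,0],"rot":[0,0,-8.3],"claw":1},{"offset":[0,0,0],"rot":[0,0,-8.3],"claw":1},{"offset":[0,0,0],"rot":[0,0,-8.3],"claw":1},{"offset":[0,0,0],"rot":[0,0,-8.3],"claw":1},{"offset":[0,0,0],"rot":[0,0,-8.3],"claw":1},{"offset":[0,0,0],"rot":[0,0,-8.3],"claw":1},{"offset":[0,0,0],"rot":[0,0,-8.3],"claw":1},{"offset":[0,0,0],"rot":[0,0,-8.3],"claw":1},{"offset":[0,0,0],"rot":[0,0,-8.3],"claw":1}]'
python3 go.py 0.48 -0.15 0.25 186.5
```

```text
clock: 2.4
position: [0.2118, -0.588, 0.2503]
tool_rot: [-3.142, -0.0, 1.8]
force: [-0.7, 0.2, 0.4]
grip_width: 0.0851
t 2.4 pos [ 0.2118 -0.588   0.2503] rpy [-180.    -0.   103.1] q [ 1.39  0.54 -0.38  1.59  0.22  1.06  1.17] F [-0.7  0.2  0.4] w 0.0851
tool offset mm [3.655e+02 3.608e+02 3.000e-01] n 7.3 rot [ -0.    -0.   -83.35] n 9.7
```

```bash
python3 -m handwheel '[{"offset":[36.5,36,0],"rot":[0,0,0],"claw":1},{"offset":[36.5,36,0],"rot":[0,0,0],"claw":1},{"offset":[36.5,36,0],"rot":[0,0,0],"claw":1},{"offset":[36.5,36,0],"rot":[0,0,0],"claw":1},{"offset":[36.5,36,0],"rot":[0,0,0],"claw":1},{"offset":[36.5,36,0],"rot":[0,0,0],"claw":1},{"offset":[36.5,36,0],"rot":[0,0,0],"claw":1},{"offset":[36.5,36,0],"rot":[0,0,0],"claw":1},{"offset":[36.5,36,0],"rot":[0,0,0],"claw":1},{"offset":[36.5,36,0],"rot":[0,0,0],"claw":1}]'
python3 go.py 0.4305 0.2717 0.2 186.5
```

```text
clock: 3.4
position: [0.476, -0.1613, 0.2506]
tool_rot: [3.141, 0.001, 1.794]
force: [1.4, -0.9, 0.1]
grip_width: 0.0854
t 3.4 pos [ 0.476  -0.1613  0.2506] rpy [180.    0.  102.8] q [ 0.64  0.37 -0.55  1.9   0.24  0.94  0.2 ] F [ 1.4 -0.9  0.1] w 0.0854
tool offset mm [432.4  51.4  50.4] n 8.6 rot [-0.000e+00  4.000e-02 -8.371e+01] n 9.7
```

```bash
python3 -m handwheel '[{"offset":[43,5,5],"rot":[0,0,0],"claw":1},{"offset":[43,5,5],"rot":[0,0,0],"claw":1},{"offset":[43,5,5],"rot":[0,0,0],"claw":1},{"offset":[43,5,5],"rot":[0,0,0],"claw":1},{"offset":[43,5,5],"rot":[0,0,0],"claw":1},{"offset":[43,5,5],"rot":[0,0,0],"claw":1},{"offset":[43,5,5],"rot":[0,0,0],"claw":1},{"offset":[43,5,5],"rot":[0,0,0],"claw":1},{"offset":[43,5,5],"rot":[0,0,0],"claw":1},{"offset":[43,5,5],"rot":[0,0,0],"claw":1}]'
python3 -m handwheel '[{"offset":[0,0,0],"rot":[0,0,-8.37],"claw":1},{"offset":[0,0,0],"rot":[0,0,-8.37],"claw":1},{"offset":[0,0,0],"rot":[0,0,-8.37],"claw":1},{"offset":[0,0,0],"rot":[0,0,-8.37],"claw":1},{"offset":[0,0,0],"rot":[0,0,-8.37],"claw":1},{"offset":[0,0,0],"rot":[0,0,-8.37],"claw":1},{"offset":[0,0,0],"rot":[0,0,-8.37],"claw":1},{"offset":[0,0,0],"rot":[0,0,-8.37],"claw":1},{"offset":[0,0,0],"rot":[0,0,-8.37],"claw":1},{"offset":[0,0,0],"rot":[0,0,-8.37],"claw":1},{"offset":[0,0,0],"rot":[0,0,0],"claw":1}]'
python3 go.py 0.4305 0.2717 0.055 186.5
```

```text
clock: 4.4
position: [0.4283, 0.269, 0.2002]
tool_rot: [3.141, 0.0, 1.794]
force: [1.6, -0.3, -0.1]
grip_width: 0.0855
clock: 5.5
position: [0.4288, 0.2672, 0.2002]
tool_rot: [3.141, -0.0, -3.026]
force: [0.2, -0.3, 0.3]
grip_width: 0.0853
t 5.5 pos [0.4288 0.2672 0.2002] rpy [ 180.    -0.  -173.4] q [ 0.05  0.57 -1.    1.93  0.59  0.97  0.46] F [ 0.2 -0.3  0.3] w 0.0853
tool offset mm [ -2.3   4.2 145.2] n 2.9 rot [ 0.02 -0.03  0.14] n 0.0
```

```bash
python3 -m handwheel '[{"offset":[-2.3,4.2,0],"rot":[0,0,0],"claw":1},{"offset":[0,0,40],"rot":[0,0,0],"claw":1},{"offset":[0,0,40],"rot":[0,0,0],"claw":1},{"offset":[0,0,35],"rot":[0,0,0],"claw":0.6},{"offset":[0,0,20],"rot":[0,0,0],"claw":0},{"offset":[0,0,10],"rot":[0,0,0],"claw":0},{"offset":[0,0,0],"rot":[0,0,0],"claw":-0.4}]' 40
python3 -c "
from h import *
f=imaging.grab_frame('scene');save(f,'s1');f=imaging.grab_frame('top');save(f,'t1')
import cv2
a=cv2.imread('pics/s1.png')[90:200,200:350];b=cv2.imread('pics/t1.png')[160:280,120:270]
cv2.imwrite('pics/s1b.png',np.hstack([cv2.resize(a,(400,300)),cv2.resize(b,(400,300))]))"
python3 go.py 0.4305 0.2717 0.055 186.5
```

```text
clock: 6.2
position: [0.4302, 0.272, 0.0547]
tool_rot: [-3.141, -0.001, -3.03]
force: [1.0, -0.1, 1.1]
grip_width: 0.0296
t 6.3 pos [0.4309 0.2723 0.0562] rpy [ 1.800e+02  1.000e-01 -1.736e+02] q [-0.1   0.78 -0.8   2.01  0.86  0.73  0.24] F [-1.5  0.4 -0.1] w 0.0257
tool offset mm [ 0.4 -0.5  1.2] n 0.0 rot [ 0.02  0.06 -0.06] n 0.0
```

View pics/s1b.png

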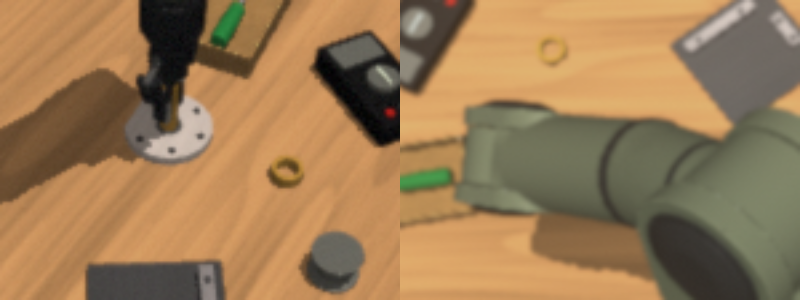

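The post (scene crop ~170,110) sits between the fingers. I'll close on it and lift a little.

```bash
python3 -m handwheel '[{"offset":[0,0,0],"rot":[0,0,0],"claw":-1},{"offset":[0,0,0],"rot":[0,0,0],"claw":-1},{"offset":[0,0,0],"rot":[0,0,0],"claw":-1},{"offset":[0,0,0],"rot":[0,0,0],"claw":-1},{"offset":[0,0,-15],"rot":[0,0,0],"claw":-1},{"offset":[0,0,-15],"rot":[0,0,0],"claw":-1},{"offset":[0,0,0],"rot":[0,0,0],"claw":-1}]' 60
python3 go.py 0.52 -0.007 0.085 35.2
```

```text
clock: 7.0
position: [0.4313, 0.2721, 0.0873]
tool_rot: [3.141, 0.003, -3.029]
force: [-0.1, 0.4, -6.9]
grip_width: 0.0204
t 7.0 pos [0.4313 0.2721 0.0873] rpy [ 1.799e+02  1.000e-01 -1.735e+02] q [-0.07  0.73 -0.84  2.    0.79  0.78  0.29] F [-0.1  0.4 -6.9] w 0.0204
tool offset mm [ -56.6 -287.4    2.1] n 5.7 rot [ 2.2000e-01 -3.0000e-02  1.5127e+02] n 17.6
```

```bash
python3 -m handwheel '[{"offset":[-11,-29,0],"rot":[0,0,0],"claw":-1},{"offset":[-11,-29,0],"rot":[0,0,0],"claw":-1},{"offset":[-11,-29,0],"rot":[0,0,0],"claw":-1},{"offset":[0,0,0],"rot":[0,0,8.4],"claw":-1},{"offset":[0,0,0],"rot":[0,0,8.4],"claw":-1},{"offset":[0,0,0],"rot":[0,0,8.4],"claw":-1},{"offset":[0,0,0],"rot":[0,0,8.4],"claw":-1},{"offset":[0,0,0],"rot":[0,0,8.4],"claw":-1},{"offset":[0,0,0],"rot":[0,0,8.4],"claw":-1},{"offset":[0,0,0],"rot":[0,0,8.4],"claw":-1},{"offset":[0,0,0],"rot":[0,0,8.4],"claw":-1},{"offset":[0,0,0],"rot":[0,0,8.4],"claw":-1}]'
python3 go.py 0.537 0.0216 0.085 35.2
```

```text
clock: 8.2
position: [0.4731, 0.1889, 0.0852]
tool_rot: [3.142, 0.0, 1.929]
force: [-0.2, -0.3, -7.9]
grip_width: 0.0209
t 8.2 pos [0.4731 0.1889 0.0852] rpy [180.    0.  110.5] q [-0.1   0.64 -0.53  2.01  0.54  0.63 -0.63] F [-0.2 -0.3 -7.9] w 0.0209
tool offset mm [-179.     1.2    0.2] n 3.6 rot [0.000e+00 1.000e-02 7.534e+01] n 8.8
```

```bash
python3 -m handwheel '[{"offset":[0,0,0],"rot":[0,0,8.4],"claw":-1},{"offset":[0,0,0],"rot":[0,0,8.4],"claw":-1},{"offset":[0,0,0],"rot":[0,0,8.4],"claw":-1},{"offset":[0,0,0],"rot":[0,0,8.4],"claw":-1},{"offset":[0,0,0],"rot":[0,0,8.4],"claw":-1},{"offset":[0,0,0],"rot":[0,0,8.4],"claw":-1},{"offset":[0,0,0],"rot":[0,0,8.4],"claw":-1},{"offset":[0,0,0],"rot":[0,0,8.4],"claw":-1},{"offset":[0,0,0],"rot":[0,0,8.4],"claw":-1},{"offset":[0,0,0],"rot":[0,0,0],"claw":-1}]'
python3 go.py 0.537 0.0216 0.085 35.2
```

```text
clock: 9.2
position: [0.473, 0.1892, 0.0852]
tool_rot: [3.141, 0.0, 0.614]
force: [-0.7, 0.3, -7.8]
grip_width: 0.0207
t 9.2 pos [0.473  0.1892 0.0852] rpy [180.    0.   35.2] q [-0.36  0.6  -0.19  2.02  0.2   0.54 -1.64] F [-0.7  0.3 -7.8] w 0.0207
tool offset mm [-44.2 173.9   0.3] n 3.5 rot [ 0.02  0.01 -0.03] n 0.0
```

```bash
python3 -m handwheel '[{"offset":[-9,35,0],"rot":[0,0,0],"claw":-1},{"offset":[-9,35,0],"rot":[0,0,0],"claw":-1},{"offset":[-9,35,0],"rot":[0,0,0],"claw":-1},{"offset":[-9,35,0],"rot":[0,0,0],"claw":-1},{"offset":[-8,34,0],"rot":[0,0,0],"claw":-1},{"offset":[0,0,0],"rot":[0,0,0],"claw":-1}]'
python3 go.py 0.537 0.0216 0.07 35.2
python3 -c "
from h import *
f=imaging.grab_frame('scene');save(f,'s2');f=imaging.grab_frame('top');save(f,'t2')
import cv2
a=cv2.imread('pics/s2.png')[150:260,200:350];b=cv2.imread('pics/t2.png')[120:240,180:330]
cv2.imwrite('pics/s2b.png',np.hstack([cv2.resize(a,(400,300)),cv2.resize(b,(400,300))]))"
```

```text
clock: 9.8
position: [0.539, 0.0162, 0.0851]
tool_rot: [3.139, 0.001, 0.615]
force: [-0.5, -0.1, -7.0]
grip_width: 0.0207
t 9.8 pos [0.539  0.0162 0.0851] rpy [179.9   0.   35.2] q [ 0.01  0.63 -0.21  1.94  0.22  0.59 -1.3 ] F [-0.5 -0.1 -7. ] w 0.0207
tool offset mm [ 1.5 -5.6 15.1] n 0.3 rot [0.13 0.05 0.02] n 0.0
```

View pics/s2b.png

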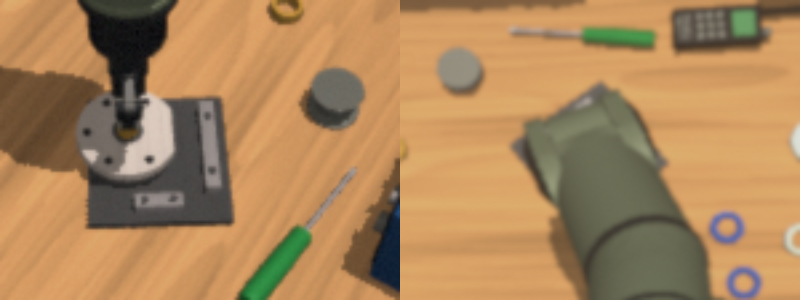

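```bash
python3 -m handwheel '[{"offset":[0,0,12],"rot":[0,0,0],"claw":-1},{"offset":[0,0,3],"rot":[0,0,0],"claw":-1},{"offset":[0,0,1],"rot":[0,0,0],"claw":-1},{"offset":[0,0,0],"rot":[0,0,0],"claw":-1}]'
python3 go.py 0.573 0.0226 0.068 35.2
```

```text
clock: 10.3
position: [0.5375, 0.0222, 0.069]
tool_rot: [-3.141, 0.0, 0.618]
force: [0.2, 0.8, -8.2]
grip_width: 0.0208
t 10.3 pos [0.5375 0.0222 0.069 ] rpy [-180.     0.    35.4] q [-0.    0.66 -0.2   1.95  0.23  0.56 -1.32] F [ 0.2  0.8 -8.2] w 0.0208
tool offset mm [29.1 20.2  1. ] n 0.6 rot [-0.02  0.02  0.2 ] n 0.0
```

```bash
for i in 1 2 3; do python3 -m handwheel '[{"offset":[0,0,0.7],"rot":[0,0,0],"claw":-1},{"offset":[0,0,0],"rot":[0,0,0],"claw":-1}]' | grep -E "pos|force"; done
```

```text
position: [0.5379, 0.0218, 0.0687]
force: [-0.1, 1.0, -6.9]
position: [0.538, 0.0218, 0.0686]
force: [-3.9, 1.2, 6.7]
position: [0.538, 0.0218, 0.0685]
force: [-9.8, 0.2, 22.5]
```

```bash
python3 -m handwheel '[{"offset":[0,0,-1],"rot":[0,0,0],"claw":-1},{"offset":[6,4,0],"rot":[0,0,0],"claw":-1},{"offset":[6,4,0],"rot":[0,0,0],"claw":-1},{"offset":[6,4,0],"rot":[0,0,0],"claw":-1},{"offset":[6,3,0],"rot":[0,0,0],"claw":-1},{"offset":[0,0,0],"rot":[0,0,0],"claw":-1},{"offset":[0,0,0],"rot":[0,0,0],"claw":-1}]'
python3 go.py 0.573 0.0226 0.0685 35.2
```

```text
clock: 11.6
position: [0.567, 0.0232, 0.0686]
tool_rot: [3.141, -0.002, 0.616]
force: [3.9, -1.7, 1.6]
grip_width: 0.0211
t 11.6 pos [0.567  0.0232 0.0686] rpy [ 1.799e+02 -1.000e-01  3.530e+01] q [-0.    0.69 -0.2   1.87  0.23  0.6  -1.3 ] F [ 3.9 -1.7  1.6] w 0.0211
tool offset mm [4.5 4.  0.1] n 0.1 rot [ 0.05 -0.09  0.1 ] n 0.0
```

```bash
cat > st.py <<'E'
from h import *
s=status.observe();c,sn=np.cos(np.radians(35.2)),np.sin(np.radians(35.2));M=np.array([[c,sn],[-sn,c]])
p=np.array(s['position']);F=np.array(s['force'])
print('t %.1f'%s['clock'],'nest xy mm',np.round(M@(p[:2]-[.573,.0226])*1000,1),'z',round(p[2]*1000,1),'F nest',np.round(M@F[:2],1),round(F[2],1),'Mz',round(s['moment'][2],2),'yaw',round(np.degrees(s['tool_rot'][2]),2),'w',round(s['grip_width'],4))
E
for i in 1 2 3; do python3 -m handwheel '[{"offset":[1.5,0,0],"rot":[0,0,0],"claw":-1},{"offset":[0,0,0],"rot":[0,0,0],"claw":-1}]' >/dev/null; python3 st.py; done
```

```text
t 11.8 nest xy mm [-4.5  4. ] z 68.5 F nest [-6.4 -1.3] 10.3 Mz 0.02 yaw 35.27 w 0.0206
t 12.0 nest xy mm [-3.5  4. ] z 68.5 F nest [-10.   -0.5] 12.8 Mz -0.05 yaw 35.26 w 0.0207
t 12.2 nest xy mm [-2.   4.1] z 68.6 F nest [-9.2 -0.3] 14.1 Mz -0.02 yaw 35.26 w 0.0207
```

```bash
python3 -m handwheel '[{"offset":[0,0,-0.6],"rot":[0,0,0],"claw":-1},{"offset":[0,0,0],"rot":[0,0,0],"claw":-1}]' >/dev/null; python3 st.py
for i in 1 2 3; do python3 -m handwheel '[{"offset":[0.8,0,0],"rot":[0,0,0],"claw":-1},{"offset":[0,0,0],"rot":[0,0,0],"claw":-1}]' >/dev/null; python3 st.py; done
```

```text
t 12.4 nest xy mm [-1.1  4.7] z 68.6 F nest [-2.3 -0.3] -1.3 Mz -0.02 yaw 35.31 w 0.0204
t 12.6 nest xy mm [0.1 4.7] z 68.6 F nest [-1.   0.4] -4.3 Mz -0.07 yaw 35.32 w 0.0205
t 12.8 nest xy mm [0.5 4.7] z 68.6 F nest [-5.   0.1] -2.4 Mz -0.03 yaw 35.3 w 0.0207
t 13.0 nest xy mm [0.6 4.7] z 68.7 F nest [-8.5  2.3] 1.5 Mz 0.0 yaw 35.29 w 0.0202
```

```bash
for i in 1 2 3 4 5; do python3 -m handwheel '[{"offset":[0.2,1.2,0],"rot":[0,0,0],"claw":-1},{"offset":[0,0,0],"rot":[0,0,0],"claw":-1}]' >/dev/null; python3 st.py; done
```

```text
t 13.2 nest xy mm [0.6 4.4] z 68.7 F nest [-11.7   7.7] 7.7 Mz 0.02 yaw 35.33 w 0.0208
t 13.4 nest xy mm [0.6 4. ] z 68.7 F nest [-13.7  13.2] 12.9 Mz 0.1 yaw 35.36 w 0.0209
t 13.6 nest xy mm [0.6 3.5] z 68.8 F nest [-16.9  16.8] 17.4 Mz 0.16 yaw 35.39 w 0.0206
t 13.8 nest xy mm [0.6 2.8] z 68.8 F nest [-18.7  19.9] 22.0 Mz 0.3 yaw 35.41 w 0.0205
t 14.0 nest xy mm [0.6 2.1] z 68.8 F nest [-21.4  23.3] 25.9 Mz 0.26 yaw 35.43 w 0.0205
```

```bash
python3 -m handwheel '[{"offset":[-1.5,0,-1],"rot":[0,0,0],"claw":-1},{"offset":[0,0,0],"rot":[0,0,0],"claw":-1}]' >/dev/null; python3 st.py
for i in 1 2 3 4; do python3 -m handwheel '[{"offset":[0,0.7,0],"rot":[0,0,0],"claw":-1},{"offset":[0,0,0],"rot":[0,0,0],"claw":-1}]' >/dev/null; python3 st.py; done
```

```text
t 14.2 nest xy mm [0.6 0.3] z 69.5 F nest [-6.1 10.2] -0.4 Mz -0.0 yaw 35.36 w 0.0208
t 14.4 nest xy mm [0.7 0.2] z 69.5 F nest [-5.3 13.6] 2.8 Mz -0.1 yaw 35.39 w 0.0208
t 14.6 nest xy mm [0.7 0.1] z 69.4 F nest [-7.4 16.9] 4.6 Mz -0.07 yaw 35.41 w 0.0206
t 14.8 nest xy mm [ 0.8 -0. ] z 69.4 F nest [-6.5 19.9] 6.6 Mz -0.07 yaw 35.43 w 0.0207
t 15.0 nest xy mm [ 0.8 -0.1] z 69.4 F nest [-7.4 24.1] 8.3 Mz -0.12 yaw 35.45 w 0.0206
```

```bash
python3 -m handwheel '[{"offset":[2,-2,0],"rot":[0,0,0],"claw":-1},{"offset":[0,0,0],"rot":[0,0,0],"claw":-1},{"offset":[0,0,0],"rot":[0,0,0],"claw":-1}]' >/dev/null; python3 st.py
for i in 1 2 3; do python3 -m handwheel '[{"offset":[0,0,0],"rot":[0,0,1.5],"claw":-1},{"offset":[0,0,0],"rot":[0,0,0],"claw":-1}]' >/dev/null; python3 st.py; done
for i in 1 2 3 4 5 6; do python3 -m handwheel '[{"offset":[0,0,0],"rot":[0,0,-1.5],"claw":-1},{"offset":[0,0,0],"rot":[0,0,0],"claw":-1}]' >/dev/null; python3 st.py; done
```

```text
t 15.3 nest xy mm [1.1 0.2] z 69.2 F nest [-15.1  14.7] 7.1 Mz -0.06 yaw 35.36 w 0.0204
t 15.5 nest xy mm [1.1 0.3] z 69.1 F nest [-14.3  14.4] 6.6 Mz 0.48 yaw 33.85 w 0.0208
t 15.7 nest xy mm [1.8 0. ] z 69.2 F nest [-10.   14.2] 3.4 Mz -0.35 yaw 32.3 w 0.0206
t 15.9 nest xy mm [1.8 0. ] z 69.2 F nest [-10.7  13.4] 3.2 Mz 0.26 yaw 30.84 w 0.0203
t 16.1 nest xy mm [1.8 0. ] z 69.2 F nest [-10.9  14.6] 3.8 Mz -0.33 yaw 32.4 w 0.0201
t 16.3 nest xy mm [ 2.2 -0. ] z 69.3 F nest [-8.  12.4] 2.2 Mz -0.32 yaw 33.9 w 0.0207
t 16.5 nest xy mm [ 2.6 -0. ] z 69.4 F nest [-6.2 12.6] 1.2 Mz 0.05 yaw 35.43 w 0.0208
t 16.7 nest xy mm [ 2.4 -0. ] z 69.3 F nest [-7.4 13.8] 1.7 Mz -0.6 yaw 36.88 w 0.0205
t 16.9 nest xy mm [2.8 0.1] z 69.4 F nest [-5.2 13.1] -0.1 Mz -0.21 yaw 38.42 w 0.0205
t 17.1 nest xy mm [2.5 0.1] z 69.4 F nest [-7.  13.7] 3.0 Mz -0.62 yaw 39.88 w 0.0207
```

```bash
python3 -m handwheel '[{"offset":[0,0,0],"rot":[0,0,4.5],"claw":-1},{"offset":[-1,-0.5,0],"rot":[0,0,0],"claw":-1},{"offset":[0,0,0],"rot":[0,0,0],"claw":-1}]' >/dev/null; python3 st.py
python3 -m handwheel '[{"offset":[0,0,0],"rot":[0,0,0],"claw":-0.7},{"offset":[0,0,0],"rot":[0,0,0],"claw":-0.4},{"offset":[0,0,0],"rot":[0,0,0],"claw":0.2},{"offset":[0,0,-5],"rot":[0,0,0],"claw":1},{"offset":[0,0,-40],"rot":[0,0,0],"claw":1},{"offset":[0,0,-45],"rot":[0,0,0],"claw":1},{"offset":[0,0,-45],"rot":[0,0,0],"claw":1},{"offset":[0,0,0],"rot":[0,0,0],"claw":1}]' >/dev/null; python3 st.py
cat > look.py <<'E'
import sys
from fit import *
n=sys.argv[1]
f=imaging.grab_frame('scene');save(f,'s'+n);g=imaging.grab_frame('top');save(g,'t'+n)
for c,k in((f,'scene'),(g,'top')):
    p,a,e=fitcore(c,.573,.0226,np.radians(35.2),z0=.012,key=lambda q:np.minimum(q.mean(-1),200)-1.*np.maximum(q[...,0]-q[...,2],0))
    print(k,p,a,e)
a=cv2.imread(f'pics/s{n}.png')[150:260,190:340];b=cv2.imread(f'pics/t{n}.png')[120:240,180:330]
cv2.imwrite(f'pics/s{n}b.png',np.hstack([cv2.resize(a,(400,300),interpolation=cv2.INTER_CUBIC),cv2.resize(b,(400,300),interpolation=cv2.INTER_CUBIC)]))
E
python3 look.py 3
```

```text
t 17.4 nest xy mm [2.4 0.1] z 69.4 F nest [-0.1  9.1] -5.3 Mz -0.08 yaw 35.37 w 0.021
t 18.2 nest xy mm [ 4.4 -3.1] z 211.1 F nest [0.5 0.3] 0.6 Mz 0.03 yaw 35.28 w 0.0853
scene [0.57537365 0.02215891] -8.417631799142182 0.2185274362564087
top [0.6318322  0.04128975] -175.98333670011695 0.6010063886642456
```

View pics/s3b.png

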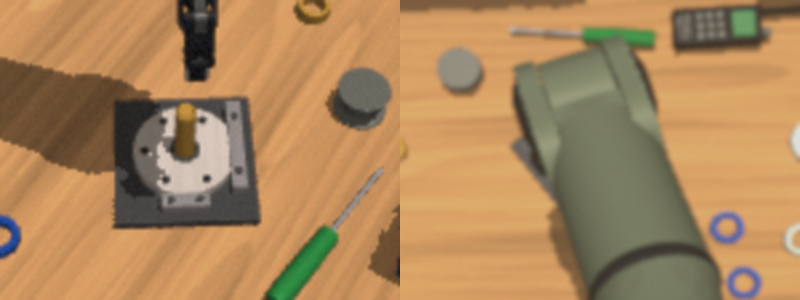

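```bash
python3 go.py 0.5835 -0.1 0.22 35.2
python3 - <<'E'
import cv2
a=cv2.imread('pics/s3.png')[180:250,225:300]
cv2.imwrite('pics/s3c.png',cv2.resize(a,(640,597),interpolation=cv2.INTER_CUBIC))
E
```

```text
t 18.3 pos [0.5763 0.0222 0.2063] rpy [ 1.799e+02 -1.000e-01  3.530e+01] q [ 0.04  0.5  -0.25  1.77  0.16  0.89 -1.24] F [-0.7 -0.2 -0.3] w 0.0849
tool offset mm [-64.7 103.9 -13.7] n 2.1 rot [ 0.09 -0.13  0.08] n 0.0
```

View pics/s3c.png

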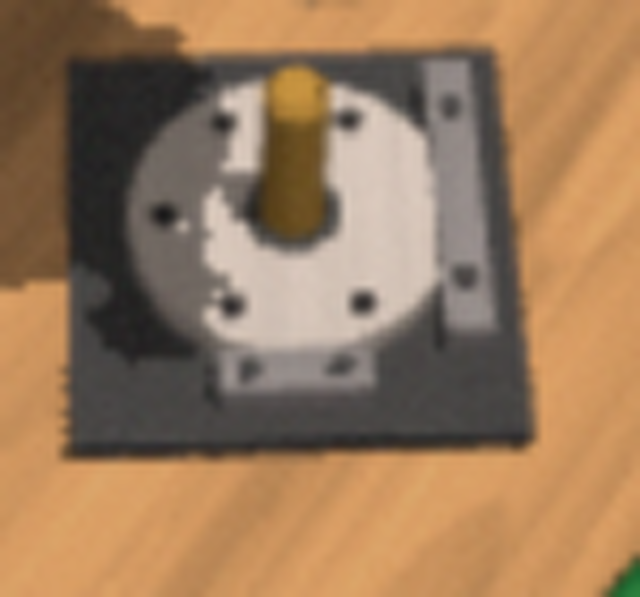

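The flat lies flush along the long wall (crop x≈435, y 150–280) and the round edge meets the short wall (y≈350). I'll move away and confirm from the top camera.

```bash
python3 -m handwheel '[{"offset":[-32,48,0],"rot":[0,0,0],"claw":1},{"offset":[-32,48,0],"rot":[0,0,0],"claw":1},{"offset":[-25,40,0],"rot":[0,0,0],"claw":1},{"offset":[-25,40,0],"rot":[0,0,0],"claw":1},{"offset":[-20,40,0],"rot":[0,0,0],"claw":1},{"offset":[0,0,0],"rot":[0,0,0],"claw":1}]' >/dev/null
python3 look.py 4
python3 - <<'E'
import sys; sys.path.insert(0,'.')
from fit import *
a=cv2.imread('pics/s4.png')[180:250,225:300];b=cv2.imread('pics/t4.png')[145:220,215:290]
cv2.imwrite('pics/s4c.png',np.hstack([cv2.resize(x,(400,400),interpolation=cv2.INTER_CUBIC) for x in(a,b)]))
F={c:imaging.grab_frame(c) for c in('scene','top')}
for nm,x,y,ro,ri,h in [('L',.5835,-.286,.033,.014,.012),('M',.504,-.385,.028,.014,.012),('S',.443,-.261,.023,.014,.012),('C',.589,.286,.02,.0135,.016)]:
    for c in F: print(nm,c,fitring(F[c],x,y,ro,ri,h,key=sat if nm!='C' else lambda q:q[...,2],half=16 if nm!='C' else 10))
E
python3 go.py 0.5835 -0.286 0.08 35.2
```

```text
scene [0.57370734 0.02212017] -19.9604949019143 0.15097075700759888
top [0.57304744 0.02255978] 30.87839444157321 0.1518426537513733
L scene (array([ 0.54117811, -0.26694027]), np.float64(0.4746178388595581))
L top (array([ 0.5680762 , -0.26941721]), np.float64(0.7955614924430847))
M scene (array([ 0.50433646, -0.38513837]), np.float64(0.030173003673553467))
M top (array([ 0.50524805, -0.37650977]), np.float64(0.7234233021736145))
S scene (array([ 0.44332721, -0.2608577 ]), np.float64(0.3092411756515503))
S top (array([ 0.43041244, -0.26941896]), np.float64(0.7030963897705078))
C scene (array([0.58923334, 0.28611155]), np.float64(0.0695493221282959))
C top (array([0.58787704, 0.28777312]), np.float64(0.09690457582473755))
t 19.1 pos [ 0.5906 -0.2148  0.204 ] rpy [-179.9    0.    35.4] q [ 0.4   0.58 -0.22  1.63  0.15  0.95 -0.82] F [-0.3  0.8 -0.2] w 0.0852
tool offset mm [-47.   54.1 124. ] n 2.5 rot [-0.08  0.02  0.17] n 0.0
```

View pics/s4c.png

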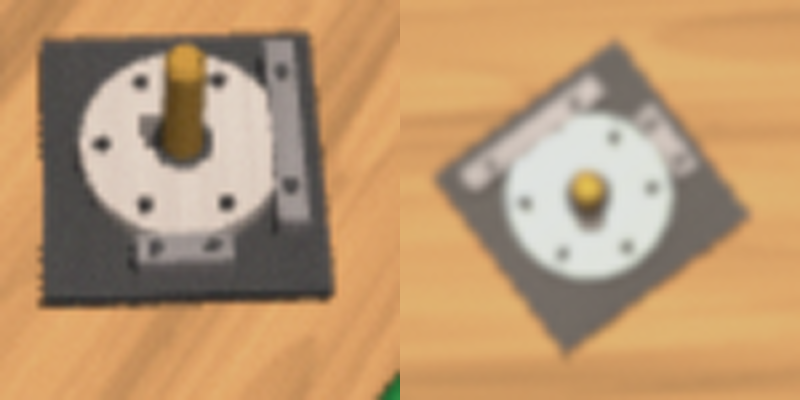

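```bash
python3 -m handwheel '[{"offset":[-24,27,20],"rot":[0,0,0],"claw":1},{"offset":[-23,27,40],"rot":[0,0,0],"claw":1},{"offset":[0,0,40],"rot":[0,0,0],"claw":1},{"offset":[0,0,20],"rot":[0,0,0],"claw":1},{"offset":[0,0,12],"rot":[0,0,0],"claw":1},{"offset":[0,0,10],"rot":[0,0,0],"claw":1},{"offset":[0,0,5],"rot":[0,0,0],"claw":1},{"offset":[0,0,0],"rot":[0,0,0],"claw":1},{"offset":[0,0,0],"rot":[0,0,0],"claw":1}]' 40
python3 go.py 0.5835 -0.286 0.021 35.2
python3 -c "
from h import *
f=imaging.grab_frame('scene');save(f,'s5')
a=cv2.imread('pics/s5.png')[240:350,130:260];cv2.imwrite('pics/s5b.png',cv2.resize(a,(709,600),interpolation=cv2.INTER_CUBIC))"
```

```text
clock: 20.0
position: [0.5844, -0.2849, 0.0613]
tool_rot: [3.141, -0.001, 0.616]
force: [0.7, 1.2, 0.4]
grip_width: 0.085
t 20.0 pos [ 0.5844 -0.2849  0.0613] rpy [179.9  -0.   35.3] q [ 0.48  0.79 -0.18  1.65  0.2   0.72 -0.75] F [0.7 1.2 0.4] w 0.085
tool offset mm [-1.4  0.4 40.3] n 0.8 rot [ 0.06 -0.04  0.12] n 0.0
```

View pics/s5b.png

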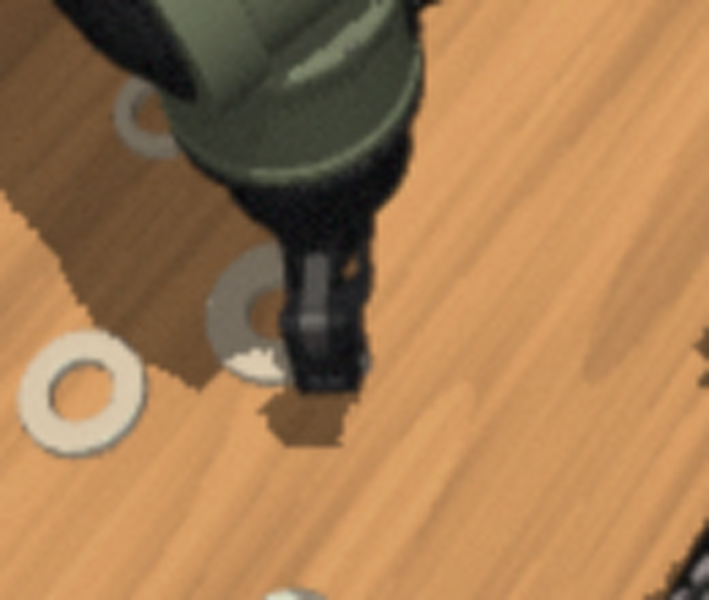

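```bash
python3 -m handwheel '[{"offset":[-1.4,0.4,20],"rot":[0,0,0],"claw":1},{"offset":[0,0,14],"rot":[0,0,0],"claw":1},{"offset":[0,0,5],"rot":[0,0,0],"claw":1},{"offset":[0,0,0],"rot":[0,0,0],"claw":1},{"offset":[0,0,0],"rot":[0,0,0],"claw":1}]' | grep -E 'pos|force'
python3 -m handwheel '[{"offset":[0,0,0],"rot":[0,0,0],"claw":0.5},{"offset":[0,0,0],"rot":[0,0,0],"claw":0.3},{"offset":[0,0,0],"rot":[0,0,0],"claw":0},{"offset":[0,0,0],"rot":[0,0,0],"claw":0}]'; python3 st.py
```

```text
position: [0.5832, -0.2861, 0.0218]
force: [0.6, 0.6, 0.7]
clock: 20.95
position: [0.583, -0.286, 0.0216]
tool_rot: [3.141, -0.0, 0.616]
force: [-0.0, 0.3, 0.1]
grip_width: 0.0424
t 20.9 nest xy mm [-169.7 -258. ] z 21.6 F nest [0.2 0.3] 0.1 Mz -0.02 yaw 35.31 w 0.0424
```

```bash
python3 -m handwheel '[{"offset":[0,0,0],"rot":[0,0,0],"claw":1},{"offset":[0,0,0],"rot":[0,0,0],"claw":1},{"offset":[0,0,0],"rot":[0,0,0],"claw":1},{"offset":[0,0,0],"rot":[0,0,0],"claw":1},{"offset":[0,0,3],"rot":[0,0,0],"claw":1},{"offset":[0,0,3],"rot":[0,0,0],"claw":1},{"offset":[0,0,0],"rot":[0,0,0],"claw":1},{"offset":[0,0,0],"rot":[0,0,0],"claw":1}]' | grep -E 'pos|force|wid'
python3 -m handwheel '[{"offset":[0,0,0],"rot":[0,0,0],"claw":0.6},{"offset":[0,0,0],"rot":[0,0,0],"claw":0.4},{"offset":[0,0,0],"rot":[0,0,0],"claw":0.2},{"offset":[0,0,0],"rot":[0,0,0],"claw":0.2},{"offset":[0,0,0],"rot":[0,0,0],"claw":0.2}]' 40; python3 st.py
```

```text
position: [0.5829, -0.2859, 0.0152]
force: [-0.4, 0.3, -0.4]
grip_width: 0.085
clock: 22.25
position: [0.5833, -0.2861, 0.0159]
tool_rot: [3.141, -0.0, 0.616]
force: [-0.9, -0.6, 4.9]
grip_width: 0.0513
t 22.2 nest xy mm [-169.6 -258.2] z 15.9 F nest [-1.1  0. ] 4.9 Mz -0.01 yaw 35.31 w 0.0513
```

```bash
python3 -c "
from h import *
f=imaging.grab_frame('scene');save(f,'s6')
a=cv2.imread('pics/s6.png')[260:330,160:230];cv2.imwrite('pics/s6b.png',cv2.resize(a,(600,600),interpolation=cv2.INTER_CUBIC))"
```

```text
(no output)
```

View pics/s6b.png

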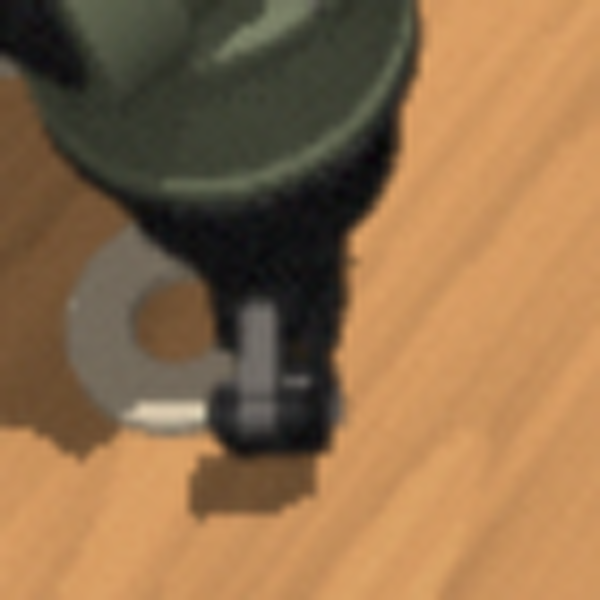

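```bash
python3 -m handwheel '[{"offset":[0,0,-10],"rot":[0,0,0],"claw":1},{"offset":[0,0,-50],"rot":[0,0,0],"claw":1},{"offset":[30,0,-50],"rot":[0,0,0],"claw":1},{"offset":[40,0,-40],"rot":[0,0,0],"claw":1},{"offset":[40,0,0],"rot":[0,0,0],"claw":1},{"offset":[40,0,0],"rot":[0,0,0],"claw":1},{"offset":[0,0,0],"rot":[0,0,0],"claw":1}]' | grep -E 'pos|force|wid'
cat > rings.py <<'E'
from fit import *
import sys
F={c:imaging.grab_frame(c) for c in('scene','top')}
for c in F: save(F[c],'r_'+c)
D=dict(L=(.541,-.267,.033,.014,.012),M=(.504,-.385,.028,.014,.012),S=(.443,-.261,.023,.014,.012),C=(.589,.286,.02,.0135,.016))
for k in sys.argv[1].split(','):
    nm=k[0]; x,y,ro,ri,h=D[nm]
    if ':' in k: x,y=map(float,k.split(':')[1:3])
    for c in F:
        p,e=fitring(F[c],x,y,ro,ri,h,key=sat if nm!='C' else lambda q:q[...,2],half=16 if nm!='C' else 10)
        print(nm,c,np.round(p,4),round(float(e),3))
E
python3 rings.py L,M,S,C
```

```text
position: [0.7016, -0.1988, 0.1543]
force: [-1.1, 0.5, -0.7]
grip_width: 0.0853
L scene [ 0.5522 -0.2647] 0.779
L top [ 0.5627 -0.2546] 0.749
M scene [ 0.5042 -0.3852] 0.028
M top [ 0.5046 -0.3818] 0.646
S scene [ 0.4429 -0.26  ] 0.308
S top [ 0.4478 -0.2206] 0.759
C scene [0.5898 0.2864] 0.088
C top [0.5875 0.2879] 0.095
```

```bash
python3 -c "
import cv2,numpy as np
a=cv2.imread('pics/r_scene.png')[200:384,60:300];b=cv2.imread('pics/r_top.png')[90:270,250:410]
cv2.imwrite('pics/s7b.png',np.hstack([cv2.resize(a,(460,353)),cv2.resize(b,(314,353))]))"
```

```text
(no output)
```

View pics/s7b.png

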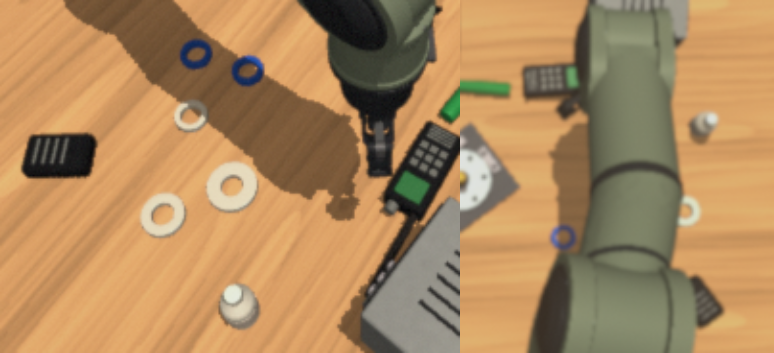

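```bash
python3 rings.py L:.56:-.31,L:.555:-.3,S
python3 go.py 0.556 -0.306 0.05 35.2
```

```text
L scene [ 0.5538 -0.3092] 0.075
L top [ 0.5672 -0.2801] 0.651
L scene [ 0.5538 -0.3092] 0.122
L top [ 0.5662 -0.2738] 0.65
S scene [ 0.4428 -0.2599] 0.32
S top [ 0.4473 -0.2253] 0.803
t 23.2 pos [ 0.6974 -0.2055  0.1539] rpy [180.    0.   35.3] q [ 0.31  0.79 -0.19  1.36  0.16  1.   -0.86] F [-0.4  0.   0.5] w 0.0853
tool offset mm [-173.4    0.5  104. ] n 3.5 rot [0.02 0.04 0.06] n 0.0
```

```bash
python3 -m handwheel '[{"offset":[-42,0,0],"rot":[0,0,0],"claw":1},{"offset":[-42,0,0],"rot":[0,0,0],"claw":1},{"offset":[-42,0,20],"rot":[0,0,0],"claw":1},{"offset":[-46,4,40],"rot":[0,0,0],"claw":1},{"offset":[0,0,40],"rot":[0,0,0],"claw":1},{"offset":[0,0,0],"rot":[0,0,0],"claw":1},{"offset":[0,0,0],"rot":[0,0,0],"claw":1}]' | grep -E 'pos|force|wid'
python3 go.py 0.5538 -0.3092 0.0175 35.2
```

```text
position: [0.5666, -0.3017, 0.0617]
force: [0.4, -0.3, -0.1]
grip_width: 0.0853
t 23.9 pos [ 0.5666 -0.3017  0.0617] rpy [-180.    -0.    35.3] q [ 0.52  0.78 -0.18  1.67  0.2   0.71 -0.72] F [ 0.4 -0.3 -0.1] w 0.0853
tool offset mm [-14.8  -1.2  44.2] n 0.9 rot [-0.03 -0.01  0.1 ] n 0.0
```

```bash
python3 -m handwheel '[{"offset":[-14.8,-1.2,0],"rot":[0,0,0],"claw":1},{"offset":[0,0,20],"rot":[0,0,0],"claw":1},{"offset":[0,0,15],"rot":[0,0,0],"claw":1},{"offset":[0,0,9],"rot":[0,0,0],"claw":1},{"offset":[0,0,0],"rot":[0,0,0],"claw":1},{"offset":[0,0,0],"rot":[0,0,0],"claw":1}]' | grep -E 'pos|force|wid'
python3 rings.py L:.5538:-.3092 | head -1
python3 -c "
import cv2
a=cv2.imread('pics/r_scene.png')[260:330,150:220];cv2.imwrite('pics/s8b.png',cv2.resize(a,(600,600),interpolation=cv2.INTER_CUBIC))"
```

```text
position: [0.554, -0.3092, 0.0173]
force: [-0.1, 0.1, 1.1]
grip_width: 0.0853
L scene [ 0.5299 -0.3228] 0.485
```

View pics/s8b.png

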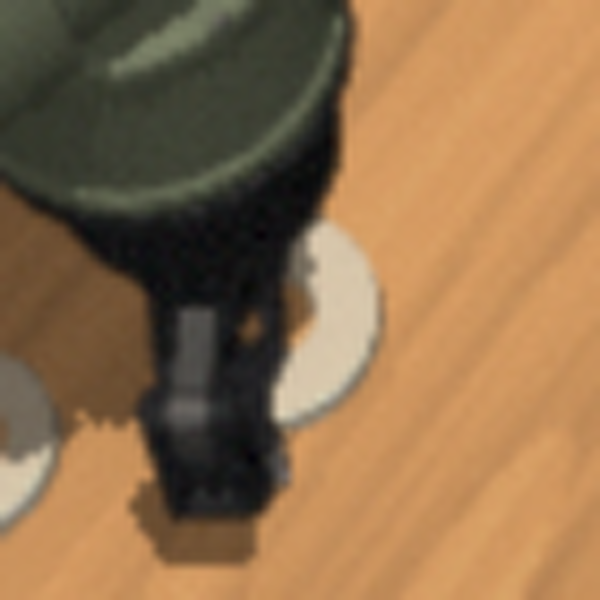

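Run:
```python
from fit import *
f=imaging.grab_frame('scene')
s=status.observe();p=np.array(s['position']);yw=s['tool_rot'][2]
jy=np.array([np.sin(yw),-np.cos(yw),0])
for nm,q in [('tip+43',p+jy*.043+[0,0,-.006]),('tip+57',p+jy*.057+[0,0,-.006]),('back57 up40',p+jy*.057+[0,0,.04]),('ring',np.array([.5538,-.3092,.012]))]: print(nm,proj(f,q[None])[0].round(1))
img=cv2.cvtColor(f['color'],cv2.COLOR_RGB2BGR); k=8
o=np.array([145,260]);big=cv2.resize(img[260:330,145:220],None,fx=k,fy=k,interpolation=cv2.INTER_CUBIC)
def poly(P,c): cv2.polylines(big,[np.round((proj(f,P)-o+.5)*k).astype(int)],True,c,1)
poly(circ(.5538,-.3092,.033,.012),(0,0,255));poly(circ(.5538,-.3092,.014,.012),(0,0,255))
for q in (p+jy*.043+[0,0,-.006],p+jy*.057+[0,0,-.006]):
    xx=np.array([np.cos(yw),np.sin(yw),0])*.011
    poly(np.array([q-xx,q+xx]),(0,255,0))
cv2.imwrite('pics/ov.png',big)
```

```text
tip+43 [179.2 313.5]
tip+57 [178.8 319.3]
back57 up40 [175.8 312.9]
ring [180.3 296.1]
```

View pics/ov.png

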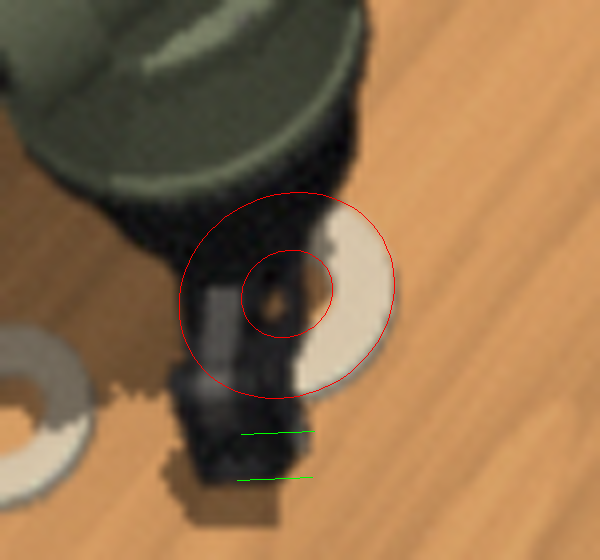

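```bash
python3 -m handwheel '[{"offset":[0,0,0],"rot":[0,0,0],"claw":0.7},{"offset":[0,0,0],"rot":[0,0,0],"claw":0.5},{"offset":[0,0,0],"rot":[0,0,0],"claw":0.3},{"offset":[0,0,0],"rot":[0,0,0],"claw":0.3},{"offset":[0,0,0],"rot":[0,0,0],"claw":0.3}]' 40; python3 st.py
```

```text
clock: 25.15
position: [0.554, -0.3094, 0.018]
tool_rot: [3.141, -0.0, 0.616]
force: [-4.2, 3.1, 16.9]
grip_width: 0.0646
t 25.1 nest xy mm [-207.  -260.3] z 18.0 F nest [-1.6  4.9] 16.9 Mz 0.03 yaw 35.31 w 0.0646
```

```bash
python3 -m handwheel '[{"offset":[0,0,-1],"rot":[0,0,0],"claw":1},{"offset":[0,0,-3.5],"rot":[0,0,0],"claw":1},{"offset":[0,0,0],"rot":[0,0,0],"claw":0.7},{"offset":[0,0,0],"rot":[0,0,0],"claw":0.5},{"offset":[0,0,0],"rot":[0,0,0],"claw":0.2},{"offset":[0,0,0],"rot":[0,0,0],"claw":0.2},{"offset":[0,0,0],"rot":[0,0,0],"claw":0.2}]' 60; python3 st.py
python3 -m handwheel '[{"offset":[0,0,-15],"rot":[0,0,0],"claw":0.2},{"offset":[0,0,-15],"rot":[0,0,0],"claw":0.2},{"offset":[0,0,0],"rot":[0,0,0],"claw":0.2}]' | tail -2
python3 -c "
from h import *
f=imaging.grab_frame('scene');save(f,'s9')
a=cv2.imread('pics/s9.png')[240:320,140:220];cv2.imwrite('pics/s9b.png',cv2.resize(a,(600,600),interpolation=cv2.INTER_CUBIC))"
```

```text
clock: 25.85
position: [0.5539, -0.3094, 0.0229]
tool_rot: [3.141, -0.0, 0.616]
force: [-7.6, 4.1, 27.7]
grip_width: 0.0622
t 25.9 nest xy mm [-207.  -260.3] z 22.9 F nest [-3.8  7.7] 27.7 Mz -0.03 yaw 35.3 w 0.0622
force: [0.5, -0.1, 0.1]
grip_width: 0.0609
```

View pics/s9b.png

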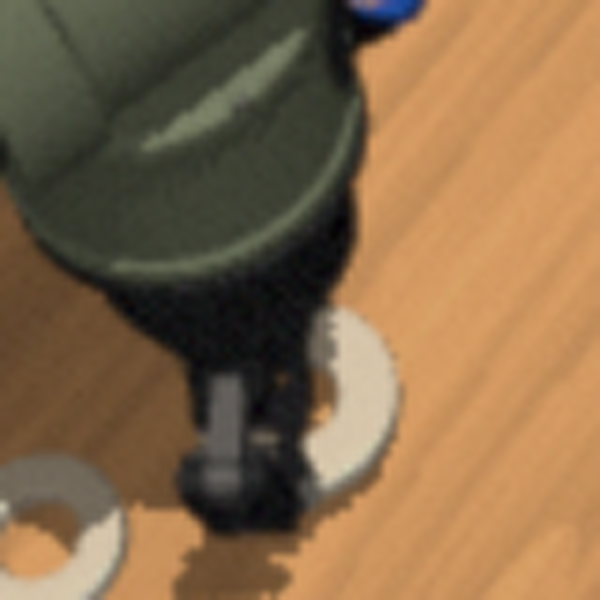

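```bash
python3 -m handwheel '[{"offset":[0,0,0],"rot":[0,0,0],"claw":1},{"offset":[0,0,0],"rot":[0,0,0],"claw":1},{"offset":[0,0,0],"rot":[0,0,0],"claw":1},{"offset":[0,0,20],"rot":[0,0,0],"claw":1},{"offset":[0,0,15],"rot":[0,0,0],"claw":1},{"offset":[0,0,0],"rot":[0,0,0],"claw":1},{"offset":[0,0,0],"rot":[0,0,0],"claw":1}]' |tail -1; python3 st.py
python3 -c "
from fit import *
f=imaging.grab_frame('scene');print(fitring(f,.5538,-.3092,.033,.014,.012))"
```

```text
grip_width: 0.0854
t 26.9 nest xy mm [-207.2 -259.8] z 16.1 F nest [0.4 0.6] 0.3 Mz 0.02 yaw 35.32 w 0.0854
(array([ 0.52931007, -0.3231399 ]), np.float64(0.48179352283477783))
```

```bash
python3 -m handwheel '[{"offset":[0,0,0],"rot":[0,0,0],"claw":0.7},{"offset":[0,0,0],"rot":[0,0,0],"claw":0.5},{"offset":[0,0,0],"rot":[0,0,0],"claw":0.2},{"offset":[0,0,0],"rot":[0,0,0],"claw":0.2},{"offset":[0,0,0],"rot":[0,0,0],"claw":0.2}]' 60|tail -1; python3 st.py
python3 -m handwheel '[{"offset":[0,0,-10],"rot":[0,0,0],"claw":0.2},{"offset":[0,0,-10],"rot":[0,0,0],"claw":0.2},{"offset":[0,0,0],"rot":[0,0,0],"claw":0.2}]' | tail -2
```

```text
grip_width: 0.0639
t 27.4 nest xy mm [-207.  -260.4] z 18.1 F nest [-3.6  6.4] 21.9 Mz 0.04 yaw 35.31 w 0.0639
force: [0.3, 0.2, -0.7]
grip_width: 0.0633
```

```bash
python3 -m handwheel '[{"offset":[0,0,-20],"rot":[0,0,0],"claw":0.2},{"offset":[0,0,-20],"rot":[0,0,0],"claw":0.2},{"offset":[0,0,0],"rot":[0,0,0],"claw":0.2}]' | tail -2
python3 -c "
from h import *
f=imaging.grab_frame('scene');save(f,'s10')
a=cv2.imread('pics/s10.png')[220:320,130:230];cv2.imwrite('pics/s10b.png',cv2.resize(a,(600,600),interpolation=cv2.INTER_CUBIC))"
```

```text
force: [0.5, -0.2, -0.6]
grip_width: 0.0633
```

View pics/s10b.png

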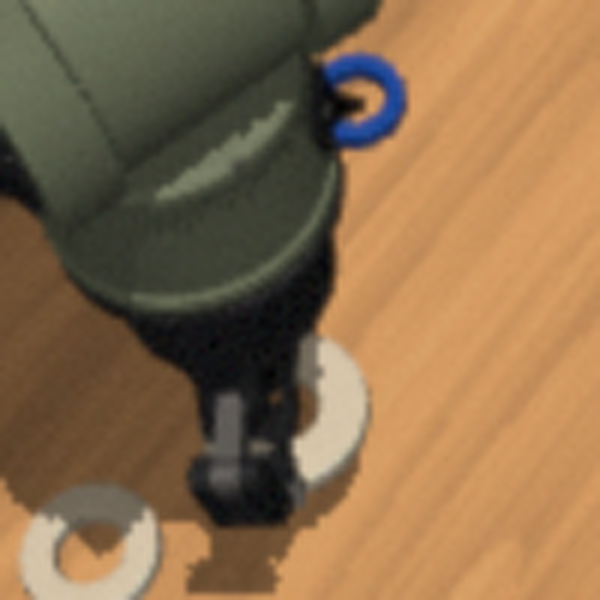

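```bash
cat > held.py <<'E'
import sys
from fit import *
# fit held ring: ro ri h dz(TCP above underside, mm)
def held(ro,ri,h,dz,name='held',cam='scene',collar=False,half=18,it=1):
    f=imaging.grab_frame(cam);s=status.observe();p=np.array(s['position']);yw=s['tool_rot'][2]
    z0=p[2]-dz
    o,n=win(f,[p[0],p[1],z0],half)
    c=f['color'].astype(np.float32)[o[1]:o[1]+n,o[0]:o[0]+n]
    rb=c[...,0]-c[...,2]; hue=rb/(c.mean(-1)+1)
    # robot: dark or greenish
    rob=((c.mean(-1)<75)|((c[...,1]>c[...,0]+3)&(c.mean(-1)<140))).astype(np.uint8)
    rob=cv2.dilate(rob,np.ones((3,3)))>0
    w=~rob
    I=np.clip(hue,0,.6)
    best=None
    for dx in(-.01,0,.01):
      for dy in (-.006,.006):
        x0=p[:2]+[dx,dy]
        def g(q):
            Rr=ring_r(f,o,n,q[0],q[1],ro,ri,z0,h); return cost(I[w],Rr[w])+ (0 if Rr[w].sum()>20 else 1)
        r=minimize(g,x0,method='Nelder-Mead',options=dict(initial_simplex=[x0,x0+[.006,0],x0+[0,.006]],xatol=1e-4,fatol=1e-5))
        if best is None or r.fun<best.fun: best=r
    d=best.x-p[:2]
    tx=np.array([np.cos(yw),np.sin(yw)]);ty=np.array([np.sin(yw),-np.cos(yw)])
    print('ring at',best.x.round(4),'cost',round(best.fun,3),'offset in tool x,y mm',(d@tx*1000).round(1),(d@ty*1000).round(1),'TCP',p.round(4))
    k=8;big=cv2.resize(cv2.cvtColor(c.astype(np.uint8),cv2.COLOR_RGB2BGR),None,fx=k,fy=k,interpolation=cv2.INTER_CUBIC)
    big[cv2.resize(rob.astype(np.uint8),None,fx=k,fy=k,interpolation=cv2.INTER_NEAREST)>0]//=2
    for z in(z0,z0+h):
        for r_ in(ro,ri): cv2.polylines(big,[np.round((proj(f,circ(*best.x,r_,z))-o+.5)*k).astype(int)],True,(0,0,255),1)
    cv2.imwrite(f'pics/{name}.png',big)
if __name__=='__main__':
    a=list(map(float,sys.argv[1:5])); held(*[v/1000 for v in a],name=sys.argv[5])
E
python3 held.py 33 14 12 18 h1
```

```text
ring at [ 0.5525 -0.3106] cost 0.024 offset in tool x,y mm -1.7 0.3 TCP [ 0.5537 -0.3094  0.0764]
```

View pics/h1.png

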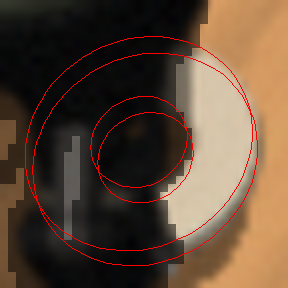

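```bash
python3 go.py .5749 .0233 .125 35.2
```

```text
t 28.1 pos [ 0.5537 -0.3094  0.0764] rpy [180.   -0.   35.3] q [ 0.54  0.75 -0.19  1.69  0.19  0.72 -0.7 ] F [-0.3 -0.7 -1.3] w 0.0635
tool offset mm [ 209.6 -259.2  -48.7] n 5.2 rot [ 0.03 -0.01  0.1 ] n 0.0
```

```bash
python3 -m handwheel '[{"offset":[0,0,-25],"rot":[0,0,0],"claw":0.2},{"offset":[0,0,-24],"rot":[0,0,0],"claw":0.2},{"offset":[25,-31,0],"rot":[0,0,0],"claw":0.2},{"offset":[30,-37,0],"rot":[0,0,0],"claw":0.2},{"offset":[30,-37,0],"rot":[0,0,0],"claw":0.2},{"offset":[30,-37,0],"rot":[0,0,0],"claw":0.2},{"offset":[30,-37,0],"rot":[0,0,0],"claw":0.2},{"offset":[30,-37,0],"rot":[0,0,0],"claw":0.2},{"offset":[22,-28,0],"rot":[0,0,0],"claw":0.2},{"offset":[12.6,-15.2,0],"rot":[0,0,0],"claw":0.2},{"offset":[0,0,0],"rot":[0,0,0],"claw":0.2},{"offset":[0,0,0],"rot":[0,0,0],"claw":0.2}]' | tail -2;python3 go.py .5749 .0233 .125 35.2; python3 held.py 33 14 12 18 h2
```

```text
force: [0.1, -0.6, -1.1]
grip_width: 0.0629
t 29.4 pos [0.5745 0.0233 0.1245] rpy [-1.80e+02  1.00e-01  3.53e+01] q [-0.    0.61 -0.2   1.83  0.17  0.72 -1.25] F [ 0.1 -0.6 -1.1] w 0.0629
tool offset mm [ 0.3  0.2 -0.5] n 0.0 rot [-0.02  0.07  0.15] n 0.0
ring at [0.5979 0.0056] cost 0.448 offset in tool x,y mm 9.3 27.3 TCP [0.5745 0.0225 0.1247]
```

View pics/h2.png

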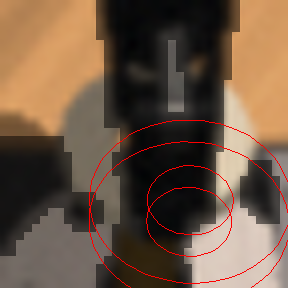

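```bash
cat > ov.py <<'E'
import sys
from fit import *
# overlay ring at TCP + tool offset, and post
ro,ri,h,dz,ox,oy=[float(v)/1000 for v in sys.argv[1:7]];name=sys.argv[7]
f=imaging.grab_frame('scene');s=status.observe();p=np.array(s['position']);yw=s['tool_rot'][2]
tx=np.array([np.cos(yw),np.sin(yw)]);ty=np.array([np.sin(yw),-np.cos(yw)])
c=p[:2]+tx*ox+ty*oy
k=9;o=np.array([225,165]);big=cv2.resize(cv2.cvtColor(f['color'],cv2.COLOR_RGB2BGR)[165:230,225:300],None,fx=k,fy=k,interpolation=cv2.INTER_CUBIC)
def pl(P,col): cv2.polylines(big,[np.round((proj(f,P)-o+.5)*k).astype(int)],True,col,1)
for z in(p[2]-dz,p[2]-dz+h): pl(circ(*c,ro,z),(0,0,255));pl(circ(*c,ri,z),(0,160,255))
pl(circ(.5735,.0223,.008,.094),(0,255,0));pl(circ(.5735,.0223,.011,.024),(0,255,0));pl(circ(.5735,.0223,.055,.024),(255,255,0))
cv2.imwrite(f'pics/{name}.png',big);print('ring centre',c.round(4),p.round(4),s['grip_width'])
E
python3 ov.py 33 14 12 18 -1.7 0.3 o1
```

```text
ring centre [0.5734 0.021 ] [0.5746 0.0222 0.1248] 0.06306066718655928
```

View pics/o1.png

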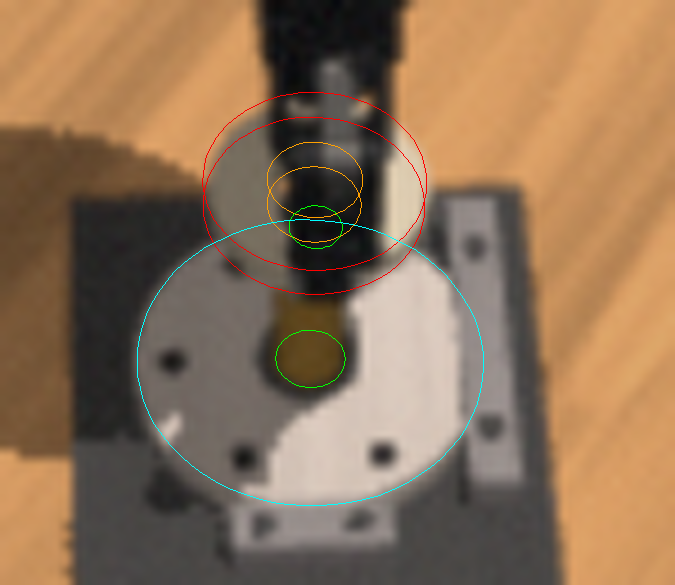

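```bash
python3 -m handwheel '[{"offset":[0,1,10],"rot":[0,0,0],"claw":0.2},{"offset":[0,0,8],"rot":[0,0,0],"claw":0.2},{"offset":[0,0,4],"rot":[0,0,0],"claw":0.2},{"offset":[0,0,0],"rot":[0,0,0],"claw":0.2}]' | tail -1;python3 st.py
python3 -m handwheel '[{"offset":[0,0,6],"rot":[0,0,0],"claw":0.2},{"offset":[0,0,6],"rot":[0,0,0],"claw":0.2},{"offset":[0,0,0],"rot":[0,0,0],"claw":0.2}]' | tail -1;python3 st.py
```

```text
grip_width: 0.0631
t 29.9 nest xy mm [ 1.5 -1.4] z 102.4 F nest [-0.3 -0.4] 0.4 Mz -0.03 yaw 35.3 w 0.0631
grip_width: 0.0634
t 30.1 nest xy mm [ 1.7 -1.2] z 90.5 F nest [ 0.1 -0.8] -1.8 Mz 0.02 yaw 35.32 w 0.0634
```

```bash
python3 -m handwheel '[{"offset":[0,-1.2,8],"rot":[0,0,0],"claw":0.2},{"offset":[0,0,10],"rot":[0,0,0],"claw":0.2},{"offset":[0,0,10],"rot":[0,0,0],"claw":0.2},{"offset":[0,0,8],"rot":[0,0,0],"claw":0.2},{"offset":[0,0,6],"rot":[0,0,0],"claw":0.2},{"offset":[0,0,0],"rot":[0,0,0],"claw":0.2},{"offset":[0,0,0],"rot":[0,0,0],"claw":0.2}]' | tail -1;python3 st.py
python3 -m handwheel '[{"offset":[0,0,2],"rot":[0,0,0],"claw":0.2},{"offset":[0,0,0],"rot":[0,0,0],"claw":0.2}]' | tail -1;python3 st.py
```

```text
grip_width: 0.0629
t 30.9 nest xy mm [ 2.  -0.3] z 49.4 F nest [ 1.1 -0.2] -0.3 Mz -0.05 yaw 35.31 w 0.0629
grip_width: 0.0629
t 31.1 nest xy mm [ 2.  -0.3] z 47.5 F nest [ 0.7 -0.4] -0.9 Mz 0.04 yaw 35.31 w 0.0629
```

```bash
for i in 1 2 3; do python3 -m handwheel '[{"offset":[0,0,1.2],"rot":[0,0,0],"claw":0.2},{"offset":[0,0,0],"rot":[0,0,0],"claw":0.2}]' | tail -1;python3 st.py; done
```

```text
grip_width: 0.0628
t 31.2 nest xy mm [ 2.  -0.3] z 46.2 F nest [0.5 1. ] -1.4 Mz -0.0 yaw 35.31 w 0.0628
grip_width: 0.063
t 31.4 nest xy mm [ 1.9 -0.2] z 44.9 F nest [0.7 0.4] -1.1 Mz 0.01 yaw 35.31 w 0.063
grip_width: 0.063
t 31.6 nest xy mm [ 1.9 -0.2] z 43.6 F nest [-0.1 -0.2] -0.2 Mz -0.0 yaw 35.31 w 0.063
```

```bash
python3 -m handwheel '[{"offset":[0,0,0],"rot":[0,0,0],"claw":0.6},{"offset":[0,0,0],"rot":[0,0,0],"claw":0.8},{"offset":[0,0,0],"rot":[0,0,0],"claw":1},{"offset":[0,0,-20],"rot":[0,0,0],"claw":1},{"offset":[0,0,-40],"rot":[0,0,0],"claw":1},{"offset":[0,0,-50],"rot":[0,0,0],"claw":1},{"offset":[0,0,-20],"rot":[0,0,0],"claw":1},{"offset":[-50,0,0],"rot":[0,0,0],"claw":1},{"offset":[-50,0,0],"rot":[0,0,0],"claw":1}]' | tail -1;python3 st.py; python3 ov.py 33 14 12 18 0 0 o2;  python3 go.py .5043 -.3852 .06 35.2
```

```text
grip_width: 0.0854
t 32.5 nest xy mm [-98.7  -0.2] z 174.3 F nest [ 0.1 -2.4] -0.6 Mz 0.03 yaw 35.39 w 0.0854
ring centre [ 0.4851 -0.0399] [ 0.4851 -0.0399  0.1734] 0.08531152986289131
t 32.6 pos [ 0.4851 -0.0399  0.1734] rpy [-180.     0.3   35.1] q [ 0.13  0.42 -0.22  2.02  0.14  0.72 -1.13] F [ -2.4 -10.    0. ] w 0.0853
tool offset mm [-182.2  293.5  114.3] n 5.9 rot [-0.02  0.33 -0.1 ] n 0.0
```

View pics/o2.png

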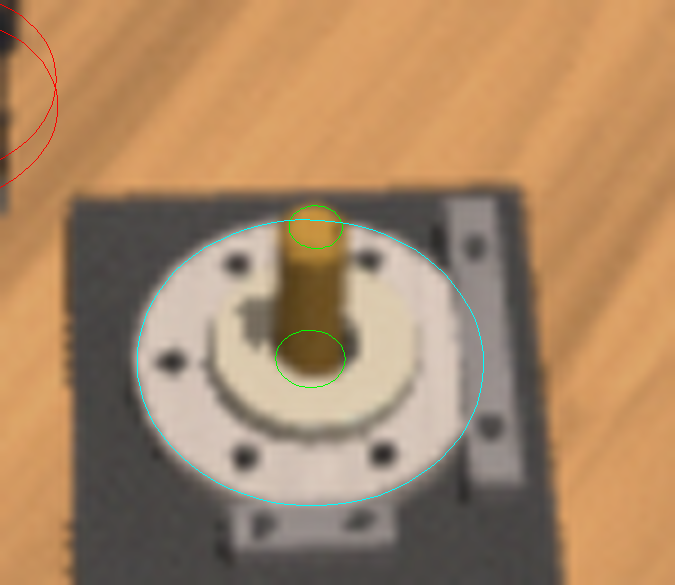

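```bash
python3 -m handwheel '[{"offset":[-22,36,0],"rot":[0,0,0],"claw":1},{"offset":[-28,45,0],"rot":[0,0,0],"claw":1},{"offset":[-28,45,0],"rot":[0,0,0],"claw":1},{"offset":[-28,45,0],"rot":[0,0,0],"claw":1},{"offset":[-28,45,10],"rot":[0,0,0],"claw":1},{"offset":[-28,45,20],"rot":[0,0,0],"claw":1},{"offset":[-20,32,40],"rot":[0,0,0],"claw":1},{"offset":[0,0,40],"rot":[0,0,0],"claw":1},{"offset":[0,0,0],"rot":[0,0,0],"claw":1},{"offset":[0,0,0],"rot":[0,0,0],"claw":1}]' | tail -1
python3 - <<'E'
from fit import *
f=imaging.grab_frame('scene');print(fitring(f,.5043,-.3852,.028,.014,.012))
E
python3 go.py .5043 -.3852 .019 35.2
```

```text
grip_width: 0.0853
(array([ 0.49310587, -0.38054595]), np.float64(0.3525580167770386))
t 33.6 pos [ 0.5136 -0.3555  0.0722] rpy [179.9  -0.   35.4] q [ 0.61  0.75 -0.15  1.72  0.16  0.69 -0.58] F [-1.  -1.1  0.5] w 0.0852
tool offset mm [-24.8  18.8  53.2] n 1.1 rot [ 0.05 -0.05  0.18] n 0.0
```

```bash
python3 -m handwheel '[{"offset":[-24.8,18.8,10],"rot":[0,0,0],"claw":1},{"offset":[0,0,20],"rot":[0,0,0],"claw":1},{"offset":[0,0,15],"rot":[0,0,0],"claw":1},{"offset":[0,0,7],"rot":[0,0,0],"claw":1},{"offset":[0,0,0],"rot":[0,0,0],"claw":1},{"offset":[0,0,0],"rot":[0,0,0],"claw":1}]' | tail -1
python3 go.py .5043 -.3852 .019 35.2;python3 held.py 28 14 12 20 h3
```

```text
grip_width: 0.0852
t 34.2 pos [ 0.504  -0.3854  0.0194] rpy [180.   -0.   35.4] q [ 0.65  0.84 -0.14  1.7   0.18  0.62 -0.54] F [-0.1 -0.4  0.5] w 0.0852
tool offset mm [0.3 0.  0.4] n 0.0 rot [ 0.04 -0.03  0.16] n 0.0
ring at [ 0.5028 -0.3856] cost 0.03 offset in tool x,y mm -1.0 -0.6 TCP [ 0.504  -0.3856  0.0194]
```

View pics/h3.png

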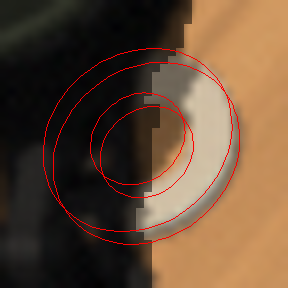

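```bash
python3 -m handwheel '[{"offset":[0,0,0],"rot":[0,0,0],"claw":0.5},{"offset":[0,0,0],"rot":[0,0,0],"claw":0.3},{"offset":[0,0,0],"rot":[0,0,0],"claw":0.1},{"offset":[0,0,0],"rot":[0,0,0],"claw":0},{"offset":[0,0,0],"rot":[0,0,0],"claw":0},{"offset":[0,0,0],"rot":[0,0,0],"claw":0}]' 60|tail -1; python3 st.py
python3 -m handwheel '[{"offset":[0,0,-10],"rot":[0,0,0],"claw":0},{"offset":[0,0,-20],"rot":[0,0,0],"claw":0},{"offset":[0,0,-20],"rot":[0,0,0],"claw":0},{"offset":[0,0,0],"rot":[0,0,0],"claw":0}]' | tail -2; python3 held.py 28 14 12 20 h4
```

```text
grip_width: 0.0533
t 34.9 nest xy mm [-292.2 -293.8] z 19.7 F nest [-0.9  4.9] 19.9 Mz -0.1 yaw 35.3 w 0.0533
force: [0.6, -1.0, -1.0]
grip_width: 0.0528
ring at [ 0.504  -0.3873] cost 0.175 offset in tool x,y mm -0.6 0.9 TCP [ 0.5039 -0.3862  0.07  ]
```

View pics/h4.png

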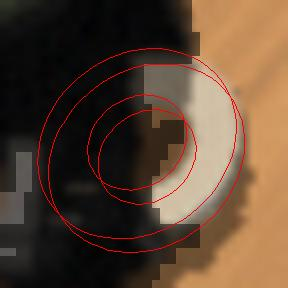

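```bash
python3 held.py 28 14 12 18 h4
python3 -m handwheel '[{"offset":[0,0,-30],"rot":[0,0,0],"claw":0},{"offset":[0,0,-28],"rot":[0,0,0],"claw":0},{"offset":[0,0,0],"rot":[0,0,0],"claw":0}]' | tail -2; python3 go.py .5743 .0229 .128 35.2
```

```text
ring at [ 0.5043 -0.3868] cost 0.168 offset in tool x,y mm 0.2 1.2 TCP [ 0.5034 -0.3859  0.069 ]
force: [1.4, 0.0, -0.4]
grip_width: 0.0529
t 35.7 pos [ 0.5044 -0.3866  0.1292] rpy [ 1.798e+02 -1.000e-01  3.530e+01] q [ 0.67  0.68 -0.17  1.67  0.15  0.81 -0.51] F [ 1.4  0.  -0.4] w 0.0529
tool offset mm [ 293.7 -293.8    0.5] n 5.9 rot [ 0.21 -0.08  0.1 ] n 0.0
```

```bash
python3 -m handwheel '[{"offset":[20,-20,0],"rot":[0,0,0],"claw":0},{"offset":[34,-34,0],"rot":[0,0,0],"claw":0},{"offset":[34,-34,0],"rot":[0,0,0],"claw":0},{"offset":[34,-34,0],"rot":[0,0,0],"claw":0},{"offset":[34,-34,0],"rot":[0,0,0],"claw":0},{"offset":[34,-34,0],"rot":[0,0,0],"claw":0},{"offset":[34,-34,0],"rot":[0,0,0],"claw":0},{"offset":[34,-34,0],"rot":[0,0,0],"claw":0},{"offset":[20,-20,0],"rot":[0,0,0],"claw":0},{"offset":[12,-12,0],"rot":[0,0,0],"claw":0},{"offset":[0,0,0],"rot":[0,0,0],"claw":0},{"offset":[0,0,0],"rot":[0,0,0],"claw":0}]' | tail -2;python3 go.py .5743 .0229 .125 35.2; python3 ov.py 28 14 12 19 -0.5 0.5 o3
```

```text
force: [0.2, -0.5, -0.4]
grip_width: 0.0531
t 36.9 pos [0.572  0.0173 0.1259] rpy [1.80e+02 1.00e-01 3.53e+01] q [-0.02  0.6  -0.16  1.84  0.14  0.71 -1.21] F [ 0.2 -0.5 -0.4] w 0.0531
tool offset mm [ 5.1 -3.3  0.9] n 0.1 rot [0.01 0.07 0.07] n 0.0
ring centre [0.5719 0.016 ] [0.572  0.0167 0.1261] 0.05298966895266962
```

View pics/o3.png

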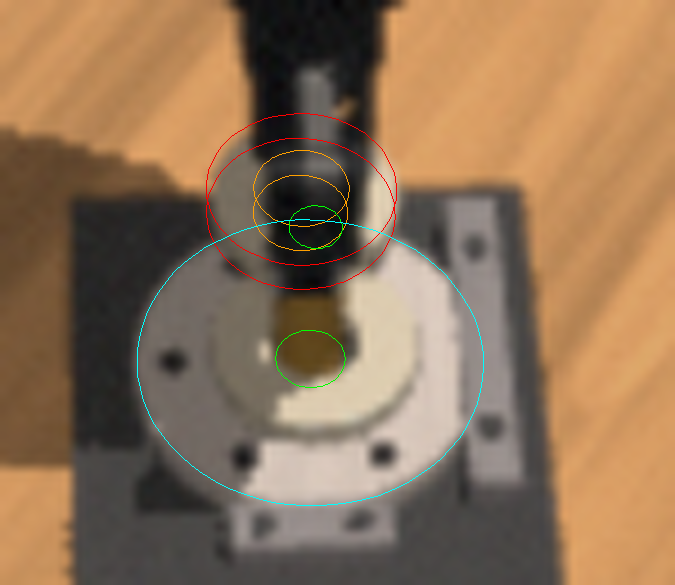

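```bash
python3 -m handwheel '[{"offset":[4.6,-3.8,0],"rot":[0,0,0],"claw":0},{"offset":[0,0,0],"rot":[0,0,0],"claw":0},{"offset":[0,0,0],"rot":[0,0,0],"claw":0}]' | tail -1;python3 st.py
python3 -m handwheel '[{"offset":[0,0,8],"rot":[0,0,0],"claw":0},{"offset":[0,0,6],"rot":[0,0,0],"claw":0},{"offset":[0,0,6],"rot":[0,0,0],"claw":0},{"offset":[0,0,0],"rot":[0,0,0],"claw":0}]' | tail -1;python3 st.py
```

```text
grip_width: 0.0529
t 37.2 nest xy mm [1.4 0.5] z 126.5 F nest [-0.9  0.4] -0.4 Mz 0.02 yaw 35.28 w 0.0529
grip_width: 0.0531
t 37.6 nest xy mm [1.2 1.1] z 105.3 F nest [ 1.2 -0.8] -0.6 Mz 0.04 yaw 35.31 w 0.0531
```

```bash
python3 -m handwheel '[{"offset":[0,0.3,7],"rot":[0,0,0],"claw":0},{"offset":[0,0,7],"rot":[0,0,0],"claw":0},{"offset":[0,0,7],"rot":[0,0,0],"claw":0},{"offset":[0,0,0],"rot":[0,0,0],"claw":0}]' | tail -1;python3 st.py
python3 -m handwheel '[{"offset":[0,0,7],"rot":[0,0,0],"claw":0},{"offset":[0,0,7],"rot":[0,0,0],"claw":0},{"offset":[0,0,7],"rot":[0,0,0],"claw":0},{"offset":[0,0,0],"rot":[0,0,0],"claw":0}]' | tail -1;python3 st.py
```

```text
grip_width: 0.0532
t 38.0 nest xy mm [1.2 0.9] z 84.4 F nest [0.5 0.8] -0.1 Mz 0.02 yaw 35.32 w 0.0532
grip_width: 0.0532
t 38.5 nest xy mm [1.2 0.8] z 63.4 F nest [ 0.9 -0.3] -0.4 Mz 0.01 yaw 35.31 w 0.0532
```

```bash
python3 -m handwheel '[{"offset":[0,0,5],"rot":[0,0,0],"claw":0},{"offset":[0,0,0],"rot":[0,0,0],"claw":0}]' | tail -1;python3 st.py
for i in 1 2 ; do python3 -m handwheel '[{"offset":[0,0,1.2],"rot":[0,0,0],"claw":0},{"offset":[0,0,0],"rot":[0,0,0],"claw":0}]' | tail -1;python3 st.py; done
```

```text
grip_width: 0.053
t 38.6 nest xy mm [1.5 0.7] z 59.0 F nest [0.3 0.2] -1.2 Mz -0.05 yaw 35.31 w 0.053
grip_width: 0.0532
t 38.9 nest xy mm [1.7 0.5] z 58.3 F nest [ 0.6 -0.3] -0.6 Mz 0.02 yaw 35.31 w 0.0532
grip_width: 0.0532
t 39.0 nest xy mm [1.7 0.6] z 57.1 F nest [-0.2 -0.4] -0.6 Mz -0.05 yaw 35.31 w 0.0532
```

```bash
python3 -m handwheel '[{"offset":[0,0,0],"rot":[0,0,0],"claw":0.3},{"offset":[0,0,0],"rot":[0,0,0],"claw":0.6},{"offset":[0,0,0],"rot":[0,0,0],"claw":1},{"offset":[0,0,-10],"rot":[0,0,0],"claw":1},{"offset":[0,0,-40],"rot":[0,0,0],"claw":1},{"offset":[0,0,-50],"rot":[0,0,0],"claw":1},{"offset":[0,0,-20],"rot":[0,0,0],"claw":1},{"offset":[-50,0,0],"rot":[0,0,0],"claw":1},{"offset":[-50,0,0],"rot":[0,0,0],"claw":1}]' | tail -1;python3 st.py; python3 ov.py 28 14 12 18 0 0 o4;  python3 go.py .4428 -.261 .08 35.2
```

```text
grip_width: 0.0855
t 40.0 nest xy mm [-98.9   0.6] z 178.2 F nest [-1.  -2.3] -1.3 Mz -0.01 yaw 35.39 w 0.0855
ring centre [ 0.4845 -0.0394] [ 0.4845 -0.0394  0.1774] 0.08535520553433747
t 40.0 pos [ 0.4845 -0.0394  0.1774] rpy [-180.     0.3   35.1] q [ 0.1   0.41 -0.18  2.02  0.11  0.72 -1.11] F [-3.  -8.8  0.8] w 0.0854
tool offset mm [-161.   157.3   98.2] n 3.2 rot [-0.01  0.29 -0.1 ] n 0.0
```

View pics/o4.png

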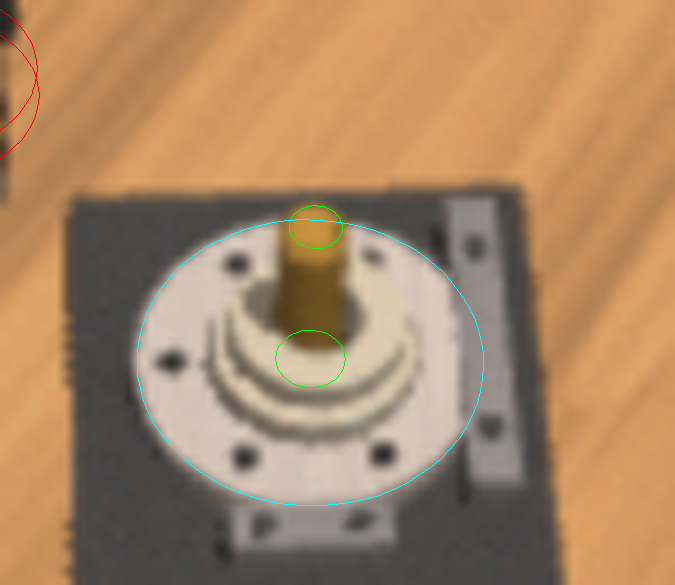

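```bash
python3 rings.py S,C
python3 -m handwheel '[{"offset":[-20,20,0],"rot":[0,0,0],"claw":1},{"offset":[-40,39,0],"rot":[0,0,0],"claw":1},{"offset":[-40,39,20],"rot":[0,0,0],"claw":0.7},{"offset":[-40,39,40],"rot":[0,0,0],"claw":0.6},{"offset":[-21,20,38],"rot":[0,0,0],"claw":0.6},{"offset":[0,0,0],"rot":[0,0,0],"claw":0.6},{"offset":[0,0,0],"rot":[0,0,0],"claw":0.6}]' | tail -1;python3 go.py .4428 -.261 .021 35.2
```

```text
S scene [ 0.4431 -0.261 ] 0.044
S top [ 0.4423 -0.2609] 0.114
C scene [0.5891 0.286 ] 0.069
C top [0.5875 0.2879] 0.096
grip_width: 0.0685
t 40.8 pos [ 0.4575 -0.2255  0.0928] rpy [-179.9    0.    35.3] q [ 0.44  0.58 -0.13  2.02  0.14  0.55 -0.74] F [-0.2  0.7  1.4] w 0.0685
tool offset mm [-32.5  20.6  71.8] n 1.4 rot [-0.06  0.01  0.07] n 0.0
```

```bash
python3 -m handwheel '[{"offset":[-16,10,10],"rot":[0,0,0],"claw":0.6},{"offset":[-16.5,10.6,10],"rot":[0,0,0],"claw":0.6},{"offset":[0,0,20],"rot":[0,0,0],"claw":0.6},{"offset":[0,0,20],"rot":[0,0,0],"claw":0.6},{"offset":[0,0,11.5],"rot":[0,0,0],"claw":0.6},{"offset":[0,0,0],"rot":[0,0,0],"claw":0.6},{"offset":[0,0,0],"rot":[0,0,0],"claw":0.6}]' | tail -1
python3 go.py .4428 -.261 .02 35.2;python3 held.py 23 14 12 20 h5
```

```text
grip_width: 0.0681
t 41.5 pos [ 0.4434 -0.2607  0.0225] rpy [180.   -0.   35.4] q [ 0.49  0.72 -0.1   2.02  0.17  0.41 -0.7 ] F [-0.5  0.4  0.1] w 0.0681
tool offset mm [-0.7 -0.2  2.5] n 0.1 rot [ 0.04 -0.04  0.17] n 0.0
ring at [ 0.4421 -0.2621] cost 0.125 offset in tool x,y mm -1.7 0.2 TCP [ 0.4434 -0.261   0.0227]
```

View pics/h5.png

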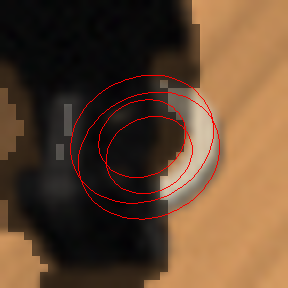

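Ring sits between the fingers; lower 2 mm more and close.

```bash
python3 -m handwheel '[{"offset":[-1,0,2],"rot":[0,0,0],"claw":0.6},{"offset":[0,0,0],"rot":[0,0,0],"claw":0.3},{"offset":[0,0,0],"rot":[0,0,0],"claw":0.1},{"offset":[0,0,0],"rot":[0,0,0],"claw":-0.1},{"offset":[0,0,0],"rot":[0,0,0],"claw":-0.25},{"offset":[0,0,0],"rot":[0,0,0],"claw":-0.25},{"offset":[0,0,0],"rot":[0,0,0],"claw":-0.25}]' 60|tail -1; python3 st.py
python3 -m handwheel '[{"offset":[0,0,-10],"rot":[0,0,0],"claw":-0.25},{"offset":[0,0,-20],"rot":[0,0,0],"claw":-0.25},{"offset":[0,0,-20],"rot":[0,0,0],"claw":-0.25},{"offset":[0,0,0],"rot":[0,0,0],"claw":-0.25}]' | tail -2; python3 held.py 23 14 12 20 h6
```

```text
grip_width: 0.0432
t 42.2 nest xy mm [-271.1 -156.9] z 20.5 F nest [-2.5  5.4] 20.1 Mz -0.02 yaw 35.3 w 0.0432
force: [0.6, -1.3, -0.3]
grip_width: 0.0432
ring at [ 0.4427 -0.2627] cost 0.223 offset in tool x,y mm -0.1 0.6 TCP [ 0.4424 -0.2622  0.0709]
```

View pics/h6.png

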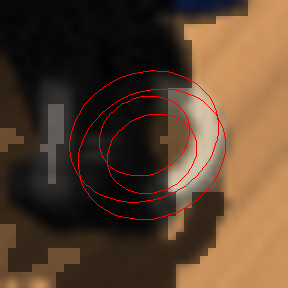

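```bash
python3 -m handwheel '[{"offset":[0,0,-30],"rot":[0,0,0],"claw":-0.25},{"offset":[0,0,-29],"rot":[0,0,0],"claw":-0.25},{"offset":[0,0,0],"rot":[0,0,0],"claw":-0.25}]' | tail -2; python3 go.py .5741 .0226 .128 35.2
```

```text
force: [-0.1, 0.2, -0.5]
grip_width: 0.0433
t 43.0 pos [ 0.4429 -0.2624  0.1311] rpy [ 1.798e+02 -1.000e-01  3.530e+01] q [ 0.53  0.52 -0.15  1.99  0.13  0.64 -0.65] F [-0.1  0.2 -0.5] w 0.0433
tool offset mm [ 271.7 -156.8    3. ] n 5.4 rot [ 0.2  -0.1   0.09] n 0.0
```

```bash
python3 -m handwheel '[{"offset":[20,-12,0],"rot":[0,0,0],"claw":-0.25},{"offset":[33,-19,0],"rot":[0,0,0],"claw":-0.25},{"offset":[33,-19,0],"rot":[0,0,0],"claw":-0.25},{"offset":[33,-19,0],"rot":[0,0,0],"claw":-0.25},{"offset":[33,-19,0],"rot":[0,0,0],"claw":-0.25},{"offset":[33,-19,0],"rot":[0,0,0],"claw":-0.25},{"offset":[33,-19,0],"rot":[0,0,0],"claw":-0.25},{"offset":[25,-14,0],"rot":[0,0,0],"claw":-0.25},{"offset":[16,-10,0],"rot":[0,0,0],"claw":-0.25},{"offset":[12,-7,0],"rot":[0,0,0],"claw":-0.25},{"offset":[0,0,0],"rot":[0,0,0],"claw":-0.25},{"offset":[0,0,0],"rot":[0,0,0],"claw":-0.25}]' | tail -2;python3 go.py .5741 .0226 .128 35.2; python3 ov.py 23 14 12 19 -0.5 0.3 o5
```

```text
force: [-0.1, 0.7, -1.0]
grip_width: 0.0434
t 44.2 pos [0.5717 0.0221 0.1281] rpy [-1.80e+02  1.00e-01  3.53e+01] q [-0.04  0.6  -0.14  1.84  0.12  0.71 -1.21] F [-0.1  0.7 -1. ] w 0.0434
tool offset mm [2.2 1.  0.1] n 0.0 rot [-0.    0.06  0.08] n 0.0
ring centre [0.5715 0.0212] [0.5717 0.0217 0.1283] 0.043100153886363395
```

View pics/o5.png

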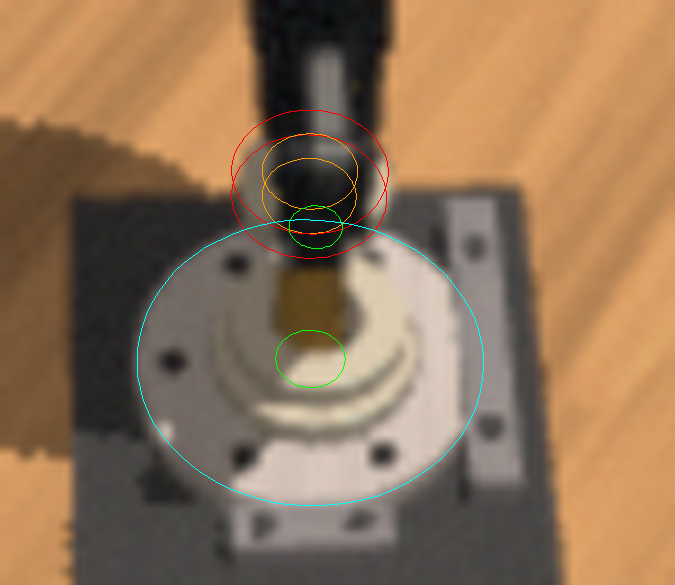

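```bash
python3 -m handwheel '[{"offset":[1.5,0,0],"rot":[0,0,0],"claw":-0.25},{"offset":[0,0,8],"rot":[0,0,0],"claw":-0.25},{"offset":[0,0,8],"rot":[0,0,0],"claw":-0.25},{"offset":[0,0,6],"rot":[0,0,0],"claw":-0.25},{"offset":[0,0,0],"rot":[0,0,0],"claw":-0.25}]' | tail -1;python3 st.py
python3 -m handwheel '[{"offset":[0,0,7],"rot":[0,0,0],"claw":-0.25},{"offset":[0,0,7],"rot":[0,0,0],"claw":-0.25},{"offset":[0,0,7],"rot":[0,0,0],"claw":-0.25},{"offset":[0,0,0],"rot":[0,0,0],"claw":-0.25}]' | tail -1;python3 st.py
```

```text
grip_width: 0.0428
t 44.8 nest xy mm [0.5 1.1] z 105.4 F nest [-0.9 -0.7] -0.1 Mz 0.01 yaw 35.31 w 0.0428
grip_width: 0.043
t 45.1 nest xy mm [0.6 1.1] z 84.5 F nest [-0.7  0. ] 0.6 Mz -0.0 yaw 35.32 w 0.043
```

```bash
python3 -m handwheel '[{"offset":[0,0.5,7],"rot":[0,0,0],"claw":-0.25},{"offset":[0,0,5],"rot":[0,0,0],"claw":-0.25},{"offset":[0,0,0],"rot":[0,0,0],"claw":-0.25},{"offset":[0,0,0],"rot":[0,0,0],"claw":-0.25}]' | tail -1;python3 st.py
for i in 1 2 ; do python3 -m handwheel '[{"offset":[0,0,1.2],"rot":[0,0,0],"claw":-0.25},{"offset":[0,0,0],"rot":[0,0,0],"claw":-0.25}]' | tail -1;python3 st.py; done
```

```text
grip_width: 0.0428
t 45.5 nest xy mm [1.1 0.4] z 73.6 F nest [-0.  -0.3] -0.1 Mz 0.05 yaw 35.31 w 0.0428
grip_width: 0.0434
t 45.8 nest xy mm [1.1 0.3] z 72.5 F nest [-0.5 -0.2] -0.3 Mz -0.01 yaw 35.31 w 0.0434
grip_width: 0.0428
t 46.0 nest xy mm [1.  0.3] z 71.2 F nest [-0.1  0.4] -0.5 Mz -0.01 yaw 35.31 w 0.0428
```

```bash
python3 -m handwheel '[{"offset":[0,0,1],"rot":[0,0,0],"claw":-0.25},{"offset":[0,0,0],"rot":[0,0,0],"claw":0},{"offset":[0,0,0],"rot":[0,0,0],"claw":0.3},{"offset":[0,0,0],"rot":[0,0,0],"claw":0.7},{"offset":[0,0,-10],"rot":[0,0,0],"claw":1},{"offset":[0,0,-40],"rot":[0,0,0],"claw":1},{"offset":[0,0,-50],"rot":[0,0,0],"claw":1},{"offset":[0,0,-10],"rot":[0,0,0],"claw":1},{"offset":[0,-50,0],"rot":[0,0,0],"claw":1},{"offset":[-30,-50,0],"rot":[0,0,0],"claw":1},{"offset":[-30,-40,0],"rot":[0,0,0],"claw":1}]' | tail -1;python3 st.py; python3 ov.py 28 14 12 18 0 0 o6;  python3 go.py .5885 .287 .08 35.2; python3 rings.py C
```

```text
grip_width: 0.0855
t 47.0 nest xy mm [-55.4 135. ] z 180.7 F nest [ 0.8 -0. ] -1.0 Mz -0.03 yaw 35.36 w 0.0855
ring centre [0.4423 0.102 ] [0.4423 0.102  0.1801] 0.08538111612845595
t 47.1 pos [0.4423 0.102  0.1801] rpy [-179.9    0.2   35.5] q [-0.21  0.36 -0.18  2.09  0.1   0.7  -1.41] F [-3.9  3.7 -0.1] w 0.0854
tool offset mm [226.9 -65.4  99.3] n 4.5 rot [-0.13  0.24  0.33] n 0.0
C scene [0.5891 0.2859] 0.07
C top [0.5875 0.2879] 0.098
```

View pics/o6.png

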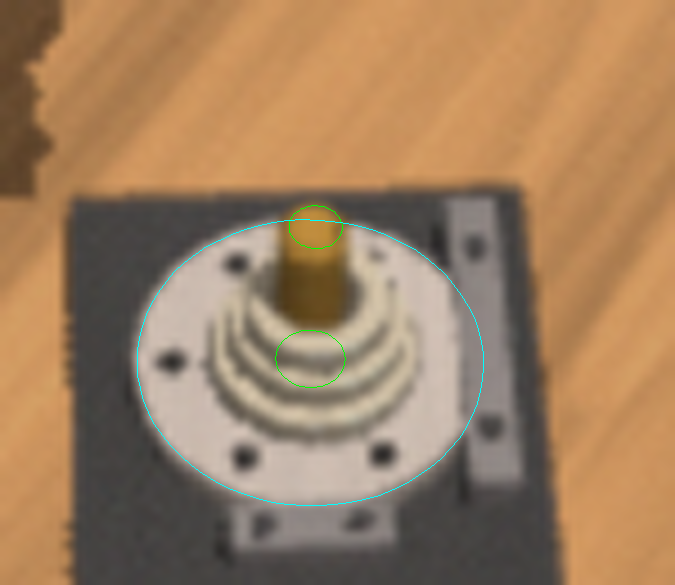

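Run:
```python
from fit import *
im=[]
for c,p in(('scene',(.5888,.2865)),('top',(.5882,.2870))):
    f=imaging.grab_frame(c);o,n=win(f,[.5885,.2865,.008],16);k=12
    big=cv2.resize(cv2.cvtColor(f['color'],cv2.COLOR_RGB2BGR)[o[1]:o[1]+n,o[0]:o[0]+n],None,fx=k,fy=k,interpolation=cv2.INTER_CUBIC)
    for r,z,col in((.02,0,(0,0,255)),(.02,.016,(0,0,255)),(.0135,.016,(0,255,0))):
        cv2.polylines(big,[np.round((proj(f,circ(*p,r,z))-o+.5)*k).astype(int)],True,col,1)
    im.append(big)
cv2.imwrite('pics/c1.png',np.hstack(im))
```

```text
(no output)
```

View pics/c1.png

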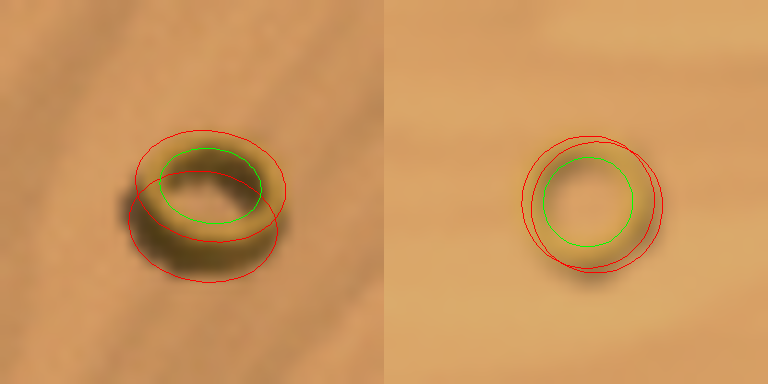

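```bash
python3 -m handwheel '[{"offset":[25,-7,0],"rot":[0,0,0],"claw":0.8},{"offset":[40,-12,0],"rot":[0,0,0],"claw":0.6},{"offset":[40,-12,0],"rot":[0,0,0],"claw":0.6},{"offset":[40,-12,10],"rot":[0,0,0],"claw":0.6},{"offset":[40,-12,30],"rot":[0,0,0],"claw":0.6},{"offset":[25,-7,30],"rot":[0,0,0],"claw":0.6},{"offset":[16,-4,30],"rot":[0,0,0],"claw":0.6},{"offset":[0,0,0],"rot":[0,0,0],"claw":0.6},{"offset":[0,0,0],"rot":[0,0,0],"claw":0.6}]' | tail -1;python3 go.py .588 .286 .022 35.2
```

```text
grip_width: 0.0684
t 48.2 pos [0.5975 0.2825 0.0804] rpy [1.80e+02 1.00e-01 3.53e+01] q [-0.44  0.78 -0.15  1.61  0.15  0.77 -1.61] F [-0.3 -0.1  0.3] w 0.0684
tool offset mm [-5.7 -8.3 58.4] n 1.2 rot [0.01 0.07 0.06] n 0.0
```

```bash
python3 -m handwheel '[{"offset":[-5.7,-8.3,10],"rot":[0,0,0],"claw":0.6},{"offset":[0,0,20],"rot":[0,0,0],"claw":0.6},{"offset":[0,0,20],"rot":[0,0,0],"claw":0.6},{"offset":[0,0,8],"rot":[0,0,0],"claw":0.6},{"offset":[0,0,0],"rot":[0,0,0],"claw":0.6},{"offset":[0,0,0],"rot":[0,0,0],"claw":0.6}]' | tail -1
python3 go.py .588 .286 .022 35.2
python3 -c "
from h import *
f=imaging.grab_frame('scene');save(f,'s11')
a=cv2.imread('pics/s11.png')[120:180,280:340];cv2.imwrite('pics/s11b.png',cv2.resize(a,(600,600),interpolation=cv2.INTER_CUBIC))"
```

```text
grip_width: 0.0683
t 48.8 pos [0.5879 0.2868 0.0241] rpy [ 1.80e+02 -1.00e-01  3.53e+01] q [-0.46  0.85 -0.14  1.64  0.17  0.66 -1.64] F [-0.1  0.5 -0.5] w 0.0683
tool offset mm [-0.4  0.8  2.1] n 0.0 rot [ 0.01 -0.07  0.09] n 0.0
```

View pics/s11b.png

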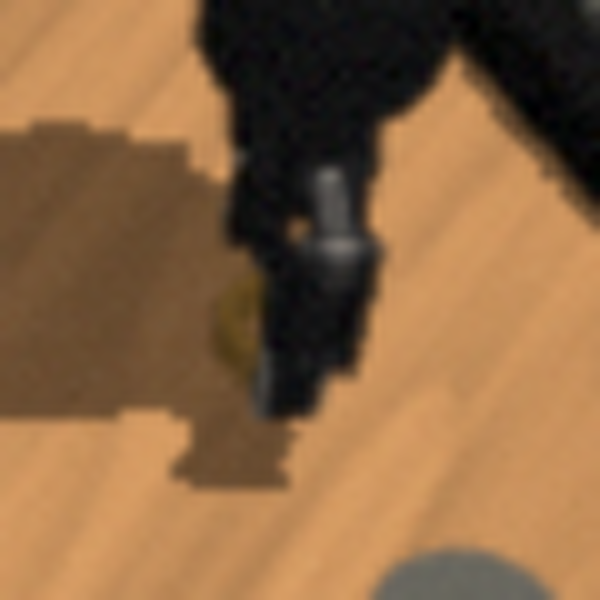

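```bash
python3 -m handwheel '[{"offset":[-0.4,0.8,2],"rot":[0,0,0],"claw":0.3},{"offset":[0,0,0],"rot":[0,0,0],"claw":0.1},{"offset":[0,0,0],"rot":[0,0,0],"claw":-0.1},{"offset":[0,0,0],"rot":[0,0,0],"claw":-0.3},{"offset":[0,0,0],"rot":[0,0,0],"claw":-0.4},{"offset":[0,0,0],"rot":[0,0,0],"claw":-0.4},{"offset":[0,0,0],"rot":[0,0,0],"claw":-0.4}]' 60|tail -1; python3 st.py
python3 -m handwheel '[{"offset":[0,0,-10],"rot":[0,0,0],"claw":-0.4},{"offset":[0,0,-20],"rot":[0,0,0],"claw":-0.4},{"offset":[0,0,-20],"rot":[0,0,0],"claw":-0.4},{"offset":[0,0,0],"rot":[0,0,0],"claw":-0.4}]' | tail -2; python3 st.py
python3 -c "
from h import *
f=imaging.grab_frame('scene');save(f,'s12')
a=cv2.imread('pics/s12.png')[100:180,270:350];cv2.imwrite('pics/s12b.png',cv2.resize(a,(600,600),interpolation=cv2.INTER_CUBIC))"
```

```text
grip_width: 0.0374
t 49.5 nest xy mm [163.9 206.6] z 21.8 F nest [-2.8 -0.4] 10.7 Mz 0.03 yaw 35.3 w 0.0374
force: [0.9, 0.1, -0.9]
grip_width: 0.0369
t 50.0 nest xy mm [165.2 206.5] z 74.2 F nest [ 0.8 -0.4] -0.9 Mz 0.04 yaw 35.3 w 0.0369
```

View pics/s12b.png

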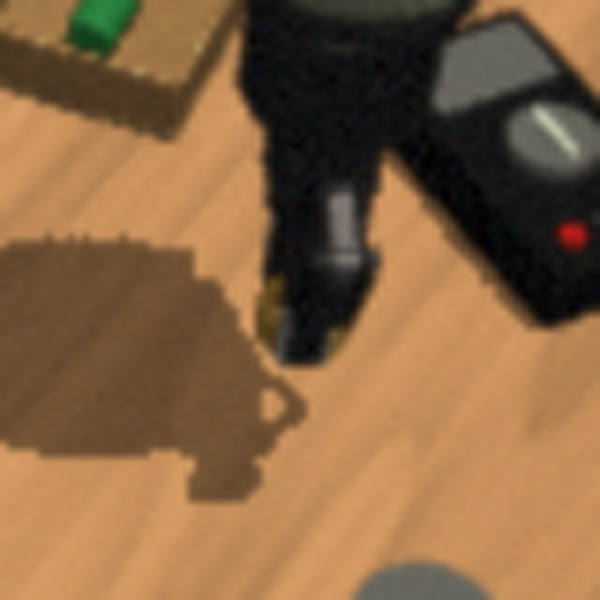

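```bash
python3 -m handwheel '[{"offset":[0,0,-30],"rot":[0,0,0],"claw":-0.4},{"offset":[0,0,-30],"rot":[0,0,0],"claw":-0.4},{"offset":[0,0,0],"rot":[0,0,0],"claw":-0.4}]' | tail -1; python3 go.py .5735 .0223 .132 35.2
```

```text
grip_width: 0.037
t 50.3 pos [0.5891 0.2866 0.1343] rpy [180.   -0.3  35.3] q [-0.44  0.7  -0.16  1.61  0.14  0.84 -1.61] F [0.8 0.  0.6] w 0.037
tool offset mm [-165.4  206.7    1.7] n 4.1 rot [ 0.03 -0.26  0.1 ] n 0.0
```

```bash
python3 -m handwheel '[{"offset":[-16,20,0],"rot":[0,0,0],"claw":-0.4},{"offset":[-26,32,0],"rot":[0,0,0],"claw":-0.4},{"offset":[-26,32,0],"rot":[0,0,0],"claw":-0.4},{"offset":[-26,32,0],"rot":[0,0,0],"claw":-0.4},{"offset":[-26,32,0],"rot":[0,0,0],"claw":-0.4},{"offset":[-22,28,0],"rot":[0,0,0],"claw":-0.4},{"offset":[-14,18,0],"rot":[0,0,0],"claw":-0.4},{"offset":[-9.4,12.7,0],"rot":[0,0,0],"claw":-0.4},{"offset":[0,0,0],"rot":[0,0,0],"claw":-0.4},{"offset":[0,0,0],"rot":[0,0,0],"claw":-0.4}]' | tail -1;python3 go.py .5735 .0223 .132 35.2; python3 ov.py 20 13.5 16 22 0 0 o7
```

```text
grip_width: 0.0368
t 51.3 pos [0.5721 0.0225 0.1307] rpy [-180.    -0.    35.3] q [-0.02  0.6  -0.17  1.83  0.14  0.72 -1.23] F [ 0.4  0.9 -0.1] w 0.0368
tool offset mm [ 1.1  0.9 -1.3] n 0.0 rot [-0.04 -0.    0.14] n 0.0
ring centre [0.5721 0.0229] [0.5721 0.0229 0.1308] 0.037096923716869554
```

View pics/o7.png

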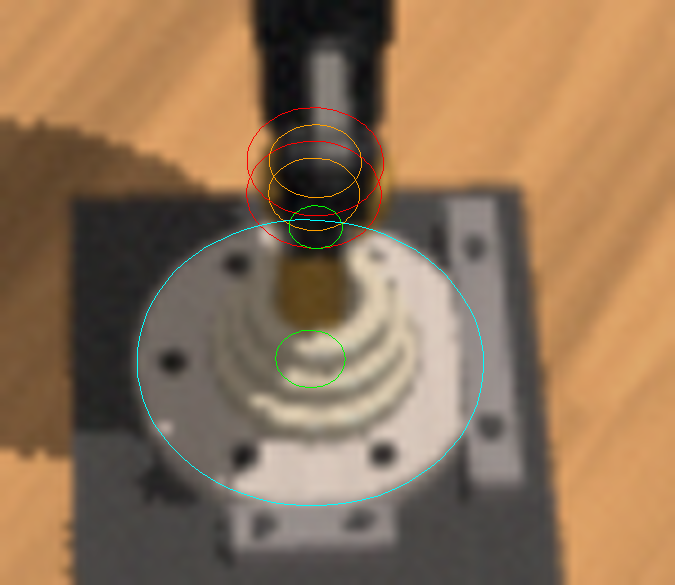

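Run:
```python
from fit import *
f=imaging.grab_frame('scene');p=np.array(status.observe()['position'])
k=16;o=np.array([245,170]);sub=f['color'][170:200,245:285].astype(float)
sub=np.clip(sub*1.6,0,255).astype(np.uint8)
big=cv2.resize(cv2.cvtColor(sub,cv2.COLOR_RGB2BGR),None,fx=k,fy=k,interpolation=cv2.INTER_NEAREST)
for d,col in((0,(0,0,255)),(.004,(0,255,0))):
    c=p[:2]+d*np.array([.816,.578])
    for z in(p[2]-.022,p[2]-.006): cv2.polylines(big,[np.round((proj(f,circ(*c,.02,z))-o+.5)*k).astype(int)],True,col,1)
cv2.imwrite('pics/z.png',big)
```

```text
(no output)
```

View pics/z.png

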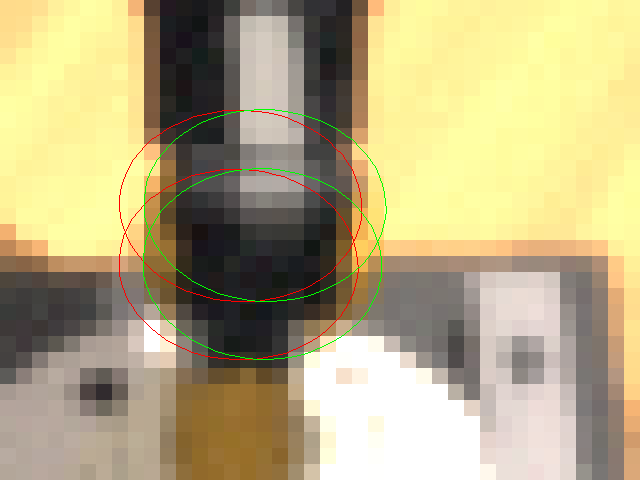

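```bash
python3 -m handwheel '[{"offset":[-3,0.5,0],"rot":[0,0,0],"claw":-0.4},{"offset":[0,0,6],"rot":[0,0,0],"claw":-0.4},{"offset":[0,0,6],"rot":[0,0,0],"claw":-0.4},{"offset":[0,0,4],"rot":[0,0,0],"claw":-0.4},{"offset":[0,0,0],"rot":[0,0,0],"claw":-0.4}]' | tail -1;python3 st.py
python3 -m handwheel '[{"offset":[0,0,4],"rot":[0,0,0],"claw":-0.4},{"offset":[0,0,3],"rot":[0,0,0],"claw":-0.4},{"offset":[0,0,0],"rot":[0,0,0],"claw":-0.4}]' | tail -1;python3 st.py
```

```text
grip_width: 0.0372
t 51.9 nest xy mm [-4.5 -0.5] z 114.2 F nest [-0.5 -0.1] -0.5 Mz -0.05 yaw 35.32 w 0.0372
grip_width: 0.0369
t 52.2 nest xy mm [-4.4 -0.8] z 107.6 F nest [-0.3 -1.1] -0.9 Mz -0.09 yaw 35.31 w 0.0369
```

```bash
python3 -m handwheel '[{"offset":[0.5,0,5],"rot":[0,0,0],"claw":-0.4},{"offset":[0,0,5],"rot":[0,0,0],"claw":-0.4},{"offset":[0,0,5],"rot":[0,0,0],"claw":-0.4},{"offset":[0,0,3],"rot":[0,0,0],"claw":-0.4},{"offset":[0,0,0],"rot":[0,0,0],"claw":-0.4}]' | tail -1;python3 st.py
for i in 1 2 3; do python3 -m handwheel '[{"offset":[0,0,1.5],"rot":[0,0,0],"claw":-0.4},{"offset":[0,0,0],"rot":[0,0,0],"claw":-0.4}]' | tail -1;python3 st.py; done
```

```text
grip_width: 0.037
t 52.7 nest xy mm [-4.  -0.7] z 89.5 F nest [-0.2 -0.1] -0.6 Mz 0.01 yaw 35.31 w 0.037
grip_width: 0.0369
t 52.9 nest xy mm [-3.8 -0.8] z 88.5 F nest [-0.5 -0.7] -0.6 Mz -0.03 yaw 35.31 w 0.0369
grip_width: 0.0373
t 53.1 nest xy mm [-3.8 -0.8] z 87.0 F nest [0.5 0.5] -1.3 Mz -0.0 yaw 35.31 w 0.0373
grip_width: 0.0371
t 53.3 nest xy mm [-3.8 -0.8] z 85.4 F nest [-0.3 -0.4] -0.8 Mz 0.0 yaw 35.31 w 0.0371
```

Collar is on the post with about 3 mm to go. Two more steps, then release.

```bash
for i in 1 2; do python3 -m handwheel '[{"offset":[0,0,1],"rot":[0,0,0],"claw":-0.4},{"offset":[0,0,0],"rot":[0,0,0],"claw":-0.4}]' | tail -1;python3 st.py; done
python3 -m handwheel '[{"offset":[0,0,0],"rot":[0,0,0],"claw":-0.2},{"offset":[0,0,0],"rot":[0,0,0],"claw":0.2},{"offset":[0,0,0],"rot":[0,0,0],"claw":0.6},{"offset":[0,0,-10],"rot":[0,0,0],"claw":1},{"offset":[0,0,-40],"rot":[0,0,0],"claw":1},{"offset":[0,0,-50],"rot":[0,0,0],"claw":1},{"offset":[0,0,-10],"rot":[0,0,0],"claw":1},{"offset":[-40,-40,0],"rot":[0,0,0],"claw":1},{"offset":[-40,-40,0],"rot":[0,0,0],"claw":1},{"offset":[-40,-40,0],"rot":[0,0,0],"claw":1},{"offset":[-40,-40,0],"rot":[0,0,0],"claw":1},{"offset":[0,0,0],"rot":[0,0,0],"claw":1}]' | tail -1;python3 st.py; python3 ov.py 20 13.5 16 22 0 0 o8
python3 - <<'E'
from fit import *
ims=[]
for c in('scene','top'):
    f=imaging.grab_frame(c);save(f,'end_'+c);o,n=win(f,[.5735,.0223,.03],26)
    if c=='top':ims.append(cv2.resize(cv2.cvtColor(f['color'],cv2.COLOR_RGB2BGR)[o[1]:o[1]+n,o[0]:o[0]+n],(560,560),interpolation=cv2.INTER_CUBIC))
cv2.imwrite('pics/end.png',ims[0])
f=imaging.grab_frame('scene');P=cloud(f);m=(np.hypot(P[...,0]-.5735,P[...,1]-.0223)<.03)&(f['range_z']>0)
z=P[...,2][m];print(np.percentile(z,[50,90,97,99.5]))
E
```

```text
grip_width: 0.0374
t 53.5 nest xy mm [-3.8 -0.8] z 84.4 F nest [ 1.1 -0.2] -0.4 Mz -0.05 yaw 35.31 w 0.0374
grip_width: 0.0373
t 53.7 nest xy mm [-3.8 -0.8] z 83.4 F nest [-0.2 -0.6] -0.6 Mz 0.0 yaw 35.31 w 0.0373
grip_width: 0.0852
t 54.9 nest xy mm [-149.9  143.2] z 193.9 F nest [-0.2  0.2] 0.5 Mz 0.01 yaw 35.42 w 0.0852
ring centre [0.3714 0.0535] [0.3714 0.0535 0.1944] 0.08538556404097544
[0.05826345 0.08712354 0.09025546 0.09263873]
```

View pics/o8.png

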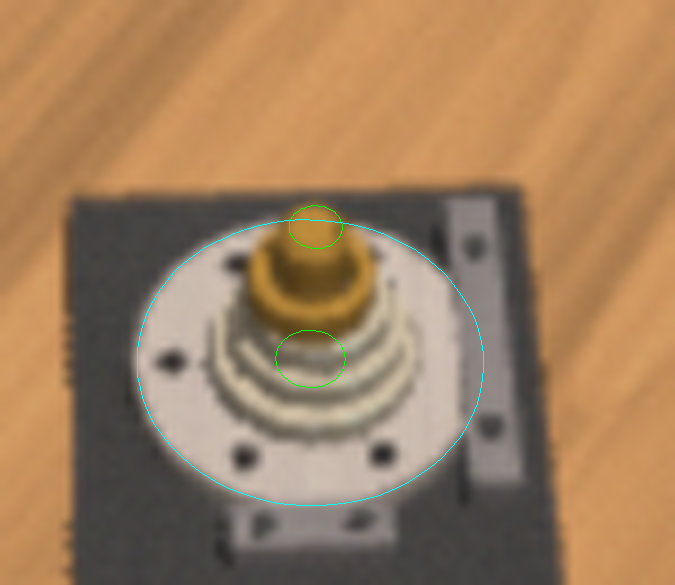

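View pics/end.png

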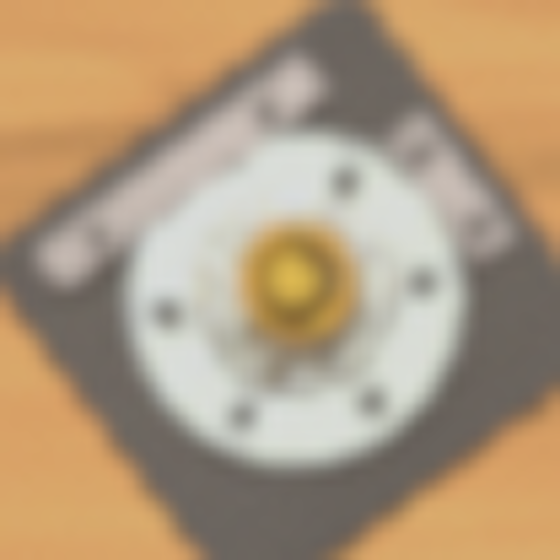

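Run:
```python
from fit import *
im=[]
for c in('scene','top'):
    f=imaging.grab_frame(c);o,n=win(f,[.5735,.0223,.055],14);k=14
    I=f['color'][o[1]:o[1]+n,o[0]:o[0]+n]
    big=cv2.resize(cv2.cvtColor(I,cv2.COLOR_RGB2BGR),None,fx=k,fy=k,interpolation=cv2.INTER_CUBIC)
    # fit collar position & z
    cc=I.astype(np.float32);key=np.clip((cc[...,0]-cc[...,2])/(cc.mean(-1)+1),0,.8)
    def ren(x,y,z):
        a=np.zeros((n*SS,n*SS),np.float32)
        fill(a,np.vstack([proj(f,circ(x,y,.02,z)),proj(f,circ(x,y,.02,z+.016))]),o,1.)
        fill(a,np.vstack([proj(f,circ(.5735,.0223,.011,.07)),proj(f,circ(.5735,.0223,.011,.09)),proj(f,circ(.5735,.0223,.008,.094))]),o,1.)
        return down(a,n)
    m=np.zeros((n,n),bool);m[:]=True
    vv,uu=np.mgrid[0:n,0:n]; ctr=proj(f,np.array([[.5735,.0223,.068]]))[0]-o
    m=np.hypot(uu-ctr[0],vv-ctr[1])<11
    for z in(.054,.057,.06,.063,.066,.07):
        r=minimize(lambda q:cost(key[m],ren(q[0],q[1],z)[m]),[.5735,.0223],method='Nelder-Mead',options=dict(initial_simplex=[[.5735,.0223],[.5775,.0223],[.5735,.0263]],xatol=1e-4,fatol=1e-5))
        print(c,z,r.x.round(4),round(r.fun,4))
    for r_,z in((.02,.06),(.02,.076),(.0135,.076)):
        cv2.polylines(big,[np.round((proj(f,circ(.5735,.0223,r_,z))-o+.5)*k).astype(int)],True,(0,0,255),1)
    im.append(big)
cv2.imwrite('pics/col.png',np.hstack(im))
```

```text
scene 0.054 [0.5709 0.0257] 0.0819
scene 0.057 [0.5721 0.0236] 0.0844
scene 0.06 [0.573  0.0222] 0.0873
scene 0.063 [0.5744 0.0197] 0.0903
scene 0.066 [0.575  0.0183] 0.0941
scene 0.07 [0.5764 0.0158] 0.0985
top 0.054 [0.5727 0.0208] 0.0349
top 0.057 [0.5724 0.0206] 0.0355
top 0.06 [0.5721 0.0207] 0.0363
top 0.063 [0.5719 0.0207] 0.0361
top 0.066 [0.5716 0.0208] 0.0367
top 0.07 [0.5711 0.0209] 0.0369
```

View pics/col.png

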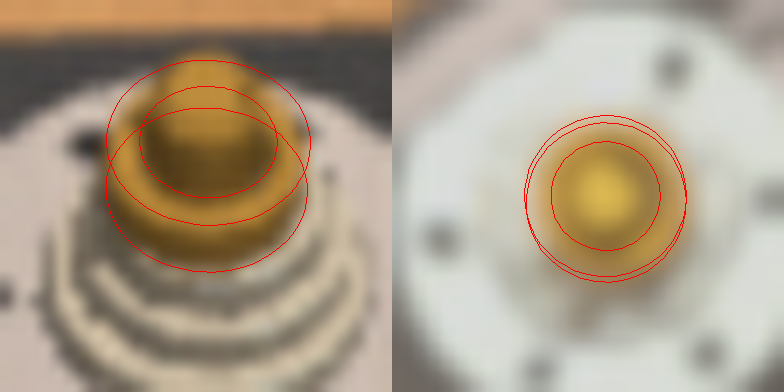

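The overlays match a collar underside at z = 60 mm, centred on the post, with all three rings stacked below it. The arm is clear, so I'm handing in.

```bash
python3 -c "
from h import *
print(bot.job_done()); print(status.observe()['clock'])"
```

```text
the job is handed in; nothing more can be done
None
the job is handed in; nothing more can be done
```

The feed-through is built and handed in at about 55 s on the robot's clock. The hand-in gave no verdict.

- **Core:** I placed it upright on the nest and pressed it against both walls until I felt contact on each. The camera had already given me the angle of the flat, so I set it facing the long wall instead of searching by rolling. A twist of about 4° each way only made the post slip in the fingers, so the flat held. The wall stopped it within about 1 mm of the seat. The top picture put the flat at about 35.0°, against 35.2° for the nest.
- **Rings and collar:** I threaded the large, medium and small white rings, then the brass collar, and released each one 1–2 mm above home. The large ring had been shifted about 4 cm before I reached for it. My first tries to grasp it missed, so I measured it again and picked it up at its new place.
- **Last checks:** The outline of a collar at home height (underside at z = 60 mm) matched both pictures, centred within about 2 mm. The fits themselves could not pin the height, because their error hardly changed with it. The core did not appear to have moved, with its flat still flush, and the gripper was clear of everything.
- **Not checked:** I did not measure the final tilt of each ring, and I did not measure the other things on the bench again, though no move went near them.

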